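Set the stop of a collet clamp and load a rod

ROBOT

A 6-joint arm with a two-finger parallel gripper is mounted at the origin on a cart in front of the work surface, level with it; the furniture and walls round the work are solid. World frame = base frame: x ahead of the robot, y to its left, z up, the work surface at z = 0. Lengths are in m, angles in degrees, forces in N, time in s.
With the tool pointing down it reaches from about 0.25 to 0.725 m from the base axis. Payload 9.7 kg.
Tool frame: the origin (TCP) lies at the very end of the fingers, on their centre line; the grasp point (between the pads) lies 19 mm behind it (bot.pinch_z is the distance from the TCP to the grasp point, in m); x points along the fingers, z is the direction in which the jaws open and shut, and the axes are right-handed (so a half turn about x gives the same grasp; the last joint's range is limited). The gripper opens to 85 mm and grips with 20 to 120 N. Pads are 22 mm wide; open, the fingers measure 114 mm over their backs; the gripper's body (76 mm by 85 mm) begins 54 mm behind the grasp point. The pads swing forward as they close: fully open they stand 13 mm farther back than shut.
Start: joints at [-67.265, 4.979, 10.078, 95.1, 0, 90], TCP at [0.213, -0.507, 0.231] pointing down, gripper open.
Joint ranges: [-179.16, 179.16], [-48.56, 103.87], [-65.8, 70.77], [-126.05, 130.52], [-82.76, 87.17], [-180, 180]. Speed limits (degrees/s): [127.2, 127.2, 147.25, 180, 180, 180].

INTERFACE

Orientations are given as [roll, pitch, yaw] about the fixed x, y, z axes, in that order (R = Rz(yaw) Ry(pitch) Rx(roll)).
In Python, from workcell import bot gives the robot as it stands.
- The arm moves only by the tool play_rows, never from a script. Its argument "rows" is a list of rows, each a list of 3 entries, a list of its own where there are three numbers: the shift along the tool's x, y, z in cm, then the turn about the tool's x in degrees, then the finger opening in cm, from 0 to 8.54. A call has 1 to 12 rows; each row is the pose to reach, as a shift and turn from the pose commanded when the call began, along the tool's axes at that moment; what a row does not reach only later rows make up. A row lasts 1/12 s, in which the tool goes at most 41.7 mm and 7.16 degrees, less where a joint would pass 70% of its speed; a pose out of reach is approached as far as the arm can. A call with a gripper value outside its range is refused whole. The fingers move at their own pace and stop on an object; "squeeze" is the grip in N (left out, the last holds). Time passes only in rows, so rows that repeat a pose let the fingers close. It gives the time, the measured TCP pose, the force and the opening at its end, in the units of the state.
- bot.get_obs(): the state, without advancing time (a new reading comes with each control period).
- bot.camera(name): name is "scene" or "side" or "wrist"; returns (picture, depth): 480x640x3 uint8, blue, green, red; 480x640 float32, m along the optical axis (not along the pixel's ray), 0 where there is no reading.
- bot.camera_model(name): a dict with "fx", "fy", "cx", "cy" (pixels), "origin" and "attitude" of the camera in the world; the wrist camera has in their place "mount" (4x4, takes a point from camera to tool coordinates, whose origin is the TCP and whose axes are the tool frame's). Camera axes: x right, y down, z forward; pixel columns grow to the right and rows downward; lengths in m; the calibration is good to about 2 mm. A picture is of the moment at which its call begins: read the wrist's pose just before it. camera_model takes no time and is no camera call.
- bot.job_done(): hands the job in, once; it reports no verdict.
The state is a dict: "time": time; "q": joint angles; "qd": joint speeds; "joint_efforts": joint torques, N m; "ee_pos": TCP position; "tcp_rot": TCP orientation; "wrist_force": force on the tool from outside, world axes, zero at the start; "torque": the same for the moment, N m; "opening": finger opening in m.
Only numpy, scipy, OpenCV 4.12 (cv2) and the standard library are available. Lean on these libraries where they do the work, as an engineer would, in place of code of your own. Each camera call takes 0.05 s, during which the arm holds its last target.

TASK

Set up the bench collet clamp for a rod specimen: slide its stop bracket until the flat front face stands on the long line scribed across the bed, then swing the bracket's small black clamp lever clockwise to its end to lock it there. Take the thinner of the two rods from the rest, feed it through the open collet from the flared end until it rests against the stop, let go of it, and swing the collet lever all the way round towards the stop so that the collet grips the rod. Leave the thicker rod and the other things on the bench where they are.

Things in the scene. Friction and masses are not known exactly. Their poses are not given: they have to be found in the camera images.
- collet_clamp: Fixed clamp: aluminium bed (x -25 to 230, y +-48, top z 12 mm) with a grey round head (60 mm dia., top 105 mm above the bench), stop bracket, two levers. Origin on the bench below the collet axis, 14 mm past the flared mouth. x = feed direction (mouth to stop; roughly to the robot's left), y = level, towards the robot, z up. Collet axis: along x at y = 0, 75 mm above the bench.
- collet_mouth (a point): Centre of the flared mouth, on the collet axis; axes as the clamp. The flare (rim 38 mm across) narrows from 30 to 15 mm bore in its first 14 mm; then at least 15 mm to the end of the three collet segments, 84 mm past the mouth. The lever draws the segments in onto a 12 mm rod. From 11 mm before the mouth upstream, only bench lies below the axis.
- stop_line (a point): Middle of the long black line (2 mm wide, right across the bed; the other graduations are short ticks at the robot-side edge), on the bed's top at clamp x = 100 mm, 114 mm past the mouth; axes as the clamp.
- stop_face (a point): Point of the stop bracket's flat front face (towards the collet) on the collet axis; axes as the clamp. The steel upright is 12 mm thick behind the face, 30 mm wide along y (pinch it there), its top 95 mm above the bench. Its slotted foot, 40 mm wide, 9 mm thick, runs 92 mm downstream. At the start the face is 15 to 30 mm past the line.
- stop (a joint): Travel of the stop bracket along the clamp's x, m: 0 (face at clamp x = 85 mm) to 0.045 (130 mm); the face is on the line at 0.015. Slides with about 2 N while unclamped; fully clamped it withstands about 20 N.
- clamp_lever (a joint): Angle of the small black clamp lever about a vertical bolt through the bracket's slot, rad: 0 to 0.1 = loose (start; points mostly to the robot), grows clockwise from above, 1.5 = fully tight (points downstream). Bites from about 0.5. Stays where left; turning takes about 3 N at its grip.
- clamp_pivot (a point): On the axis of the clamp lever's bolt, at the height of its arm, 40 mm above the bench, clamp x = 162 mm.
- clamp_grip (a point): Middle of the clamp lever's upright round grip, 16 mm dia., from 44 to 78 mm above the bench, 60 mm from the pivot axis; it turns freely on its pin. The flat arm lies below it (10 mm wide, top at 44 mm). This point is 61 mm above the bench.
- collet_lever (a joint): Angle of the collet lever about a vertical axis on the robot side of the head, rad: 0 to 0.1 = open (start; arm points to the robot, slightly upstream), grows clockwise from above, towards the stop; 1.2 = fully closed. Stays where left; turning takes about 4 N at its grip, up to 7 N when the segments bite (from about 0.95).
- collet_pivot (a point): On the collet lever's axis, at the height of its arm, 71 mm above the bench, clamp x = 22 mm, y = 44 mm.
- collet_grip (a point): Middle of the collet lever's upright round black grip, 19 mm dia., from 75 to 111 mm above the bench, 75 mm from the pivot axis; it turns freely on its pin. The flat steel arm lies below it (13 mm wide, top at 76 mm). This point is 93 mm above the bench.
- rod_rest: Grey rest for rods, fixed: base 150 x 112 x 6 mm, two cheeks (8 mm thick, at x = -70 and 70 mm, 47 mm high) with V notches at y = -33 and 33 mm. Origin: centre of its underside; x along the rods, y across them, z up.
- thin_rod: The thinner aluminium rod: 12 mm dia., 180 mm long, about 60 g, lying level in one of the rest's two V pairs, its axis 38 mm above the bench. Origin: its middle, on the axis; x along the rod (at the start within 0.35 rad of the clamp's x). Both ends alike.
- thick_rod: The thicker aluminium rod: 18 mm dia., 180 mm long; too thick for the collet; lies in the rest's other V pair, 66 mm beside the thin one, its axis 43 mm above the bench. Origin: its middle. Leave it.
- green_tube: Standing 50 ml tube with green cap, 33 mm dia., 111 mm high, behind the clamp. Origin: centre of its underside. Leave it.
- ethanol: White bottle with orange cap, 56 mm dia., 128 mm high, behind the clamp. Origin: centre of its underside. Leave it.
- forceps: Steel forceps lying flat, 126 x 19 x 7 mm, behind the clamp. Origin: centre of its underside. Leave them.
- timer: Pale bench timer, 67 x 63 x 19 mm, right of the clamp. Origin: centre of its underside. Leave it.

How it is judged (in metres and radians):
On the way, in this order (a step that is already met when the one before it is completed fails the run):
1. the stop bracket's front face is on the long line, its clamp still loose (x of stop_face in the frame of stop_line between -0.003 and 0.003 m and value of joint clamp_lever below 0.5 rad), for 0.2 s.
2. the clamp lever is tight with the face on the line (x of stop_face in the frame of stop_line between -0.003 and 0.003 m and value of joint clamp_lever above 1.3 rad), for 0.2 s.
3. the thin rod lies through the open collet, its end against the stop (all of step 2 and x of thin_rod in the frame of stop_face between -0.093 and -0.087 m and y of thin_rod in the frame of stop_face between -0.005 and 0.005 m and z of thin_rod in the frame of stop_face between -0.006 and 0.006 m and angle between the x axis of thin_rod and the x axis of collet_clamp, either way round below 0.1 rad and value of joint collet_lever below 0.4 rad), for 0.2 s.
4. the collet lever is closed on the rod (x of thin_rod in the frame of stop_face between -0.093 and -0.087 m and y of thin_rod in the frame of stop_face between -0.005 and 0.005 m and z of thin_rod in the frame of stop_face between -0.006 and 0.006 m and angle between the x axis of thin_rod and the x axis of collet_clamp, either way round below 0.1 rad and value of joint collet_lever above 1.05 rad), for 0.2 s.
At the end, for the whole second after the job is handed in: The stop's face is within 3 mm of the long line, the clamp lever is past 1.3 rad, the thin rod lies in the collet within 0.1 rad and about 5 mm of its axis with its end within 3 mm of the stop's face, the collet lever is past 1.05 rad and the rod is at rest (all of step 2 and all of step 4 and linear speed of thin_rod below 0.01 m/s); the robot touches nothing.
It fails at once if the thicker rod is moved more than 30 mm (distance of thick_rod from where it was at the start of the episode above 0.03 m).
It fails at once if the green-capped tube, the orange-capped bottle, the forceps or the timer is moved more than 30 mm (distance of any of green_tube, ethanol, forceps, timer from where it was at the start of the episode above 0.03 m).
It also fails if it takes over 72 s, if anything falls off the work surface, if the arm or the gripper's body presses on something with over 40 N, if the wrist force passes 120 N, or if a joint passes its speed limit or range.

## Working session

There is one attempt and no reset: what is moved stays moved. The work goes in short steps, Python scripts to look and compute and a tool call to move; the robot and the scene stay as the last step left them, time stands still between calls to the robot, and variables do not carry over. Pictures are saved under pics/ and viewed, and the job is handed in when it is done.

Besides the shell and the picture viewer there is one more tool, called as name([rows], argument=value, ...), one row to a line, values as JSON. play_rows: Moves the arm, as the interface text tells. Its arguments: {"type":"object","properties":{"rows":{"type":"array"},"squeeze":{"type":"number"}},"required":["rows"]}

```bash
ls; mkdir -p pics
python3 - <<'E'
from workcell import bot
import cv2
print(bot.get_obs(), bot.pinch_z)
for n in ("scene","side","wrist"):
    p,d=bot.camera(n); cv2.imwrite(f"pics/a_{n}.png",p); print(n,bot.camera_model(n))
    import numpy as np; np.save(f"pics/a_{n}.npy",d)
E
```

```text
pics
{'time': 0.0, 'q': array([-6.72670889e+01,  5.01156954e+00,  1.00341489e+01,  9.51006951e+01,
        2.33666230e-03,  8.99998002e+01]), 'qd': array([-0.06093208,  0.00403225,  0.03754487, -0.00724492,  0.06979102,
        0.03060367]), 'joint_efforts': array([-2.10814993e-03, -5.20383489e+01,  4.64808869e+01,  1.59571128e-02,
       -1.99865185e-04,  3.79459254e-05]), 'ee_pos': array([ 0.21245802, -0.50704883,  0.23057584]), 'tcp_rot': array([178.28643241,  89.92184938, 111.01954172]), 'wrist_force': array([ 0.94464986, -0.68914098, -0.05033976]), 'torque': array([-0.06097295,  0.00474725,  0.00806408]), 'opening': 0.08518205206584831} 0.0187
scene {'fx': 548.2607303012239, 'fy': 548.2607303012239, 'cx': 313.6281420013937, 'cy': 234.0526557341596, 'origin': array([0.08372012, 0.61102606, 0.81684719]), 'attitude': array([-127.67508892,   -0.24934008, -146.62588088])}
side {'fx': 621.8518352477518, 'fy': 621.8518352477518, 'cx': 314.2210515720089, 'cy': 234.00862596171774, 'origin': array([0.16977019, 0.32967658, 0.99664792]), 'attitude': array([-143.91695514,   -0.56629876, -138.32898311])}
wrist {'fx': 410.1639358262464, 'fy': 410.1639358262464, 'cx': 317.30604494843016, 'cy': 241.38680038062353, 'mount': array([[-2.39375135e-04, -3.02613402e-01,  9.53113357e-01,
        -1.42692568e-01],
       [-3.09533818e-04, -9.53113317e-01, -3.02613466e-01,
         7.74244959e-02],
       [ 9.99999923e-01, -3.67458956e-04,  1.34482548e-04,
        -1.44356641e-03],
       [ 0.00000000e+00,  0.00000000e+00,  0.00000000e+00,
         1.00000000e+00]])}
```

View pics/a_scene.png

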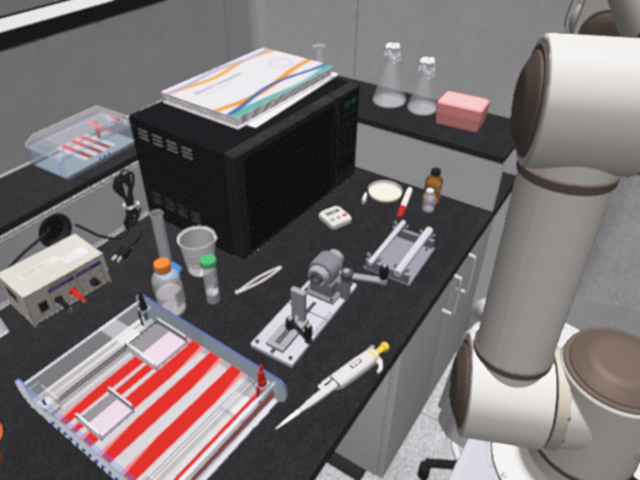

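View pics/a_side.png

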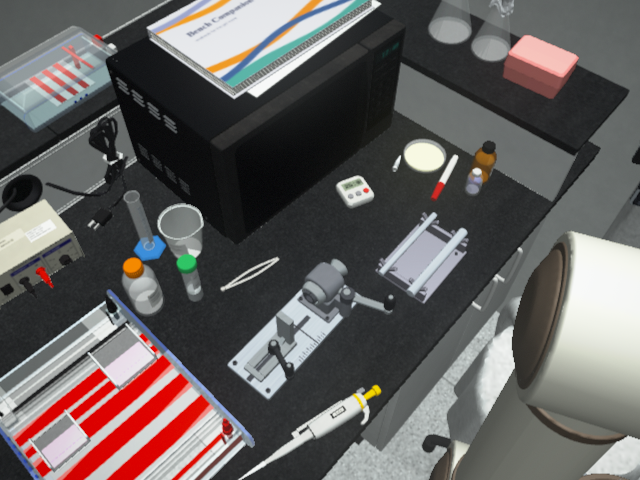

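View pics/a_wrist.png

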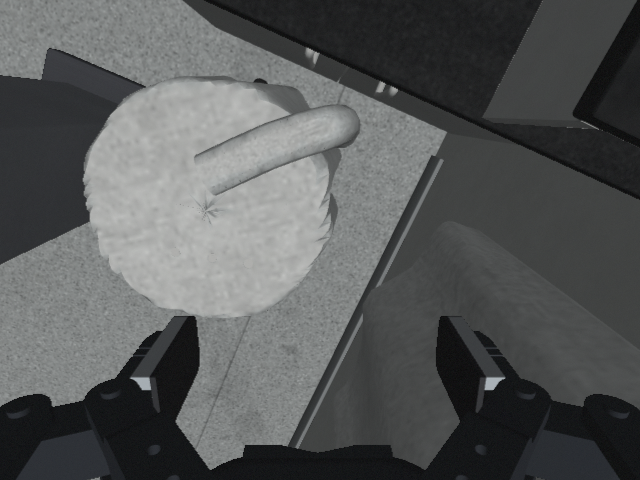

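```bash
cat > h.py <<'E'
import numpy as np, cv2
from scipy.spatial.transform import Rotation as Ro
from workcell import bot
def pose(n,ob=None):
    m=bot.camera_model(n)
    K=np.array([[m['fx'],0,m['cx']],[0,m['fy'],m['cy']],[0,0,1]])
    if 'mount' in m:
        T=np.eye(4);T[:3,:3]=Ro.from_euler('xyz',ob['tcp_rot'],degrees=True).as_matrix();T[:3,3]=ob['ee_pos']
        T=T@m['mount'];return K,T[:3,:3],T[:3,3]
    return K,Ro.from_euler('xyz',m['attitude'],degrees=True).as_matrix(),np.array(m['origin'])
def cast(P,uv,z):
    K,R,o=P
    d=R@np.linalg.solve(K,np.r_[uv,1.]);return o+d*(z-o[2])/d[2]
def proj(P,X):
    K,R,o=P
    c=(np.atleast_2d(X)-o)@R; return (c@K.T)[:,:2]/c[:,2:]
def crop(img,x0,y0,x1,y1,s,fn):
    c=cv2.resize(img[y0:y1,x0:x1],None,fx=s,fy=s,interpolation=cv2.INTER_CUBIC)
    for x in range((x0//20+1)*20,x1,20): cv2.putText(c,str(x),((x-x0)*s,8),0,.3,(0,255,255));cv2.line(c,((x-x0)*s,10),((x-x0)*s,14),(0,255,255))
    for y in range((y0//20+1)*20,y1,20): cv2.putText(c,str(y),(0,(y-y0)*s),0,.3,(0,255,255))
    cv2.imwrite(fn,c)
E
python3 - <<'E'
from h import *
a=cv2.imread('pics/a_side.png');crop(a,215,245,415,395,4,'pics/b1.png');crop(a,370,200,480,310,5,'pics/b2.png')
E
```

```text
(no output)
```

View pics/b1.png

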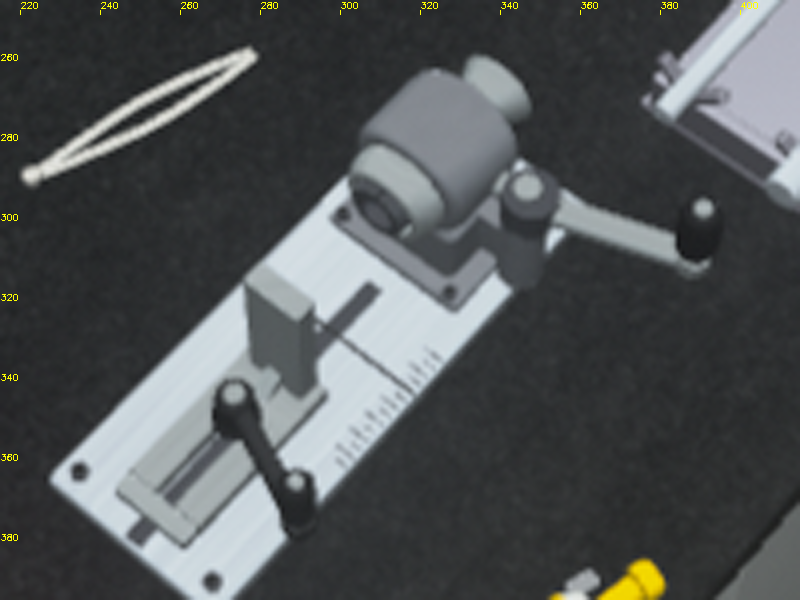

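View pics/b2.png

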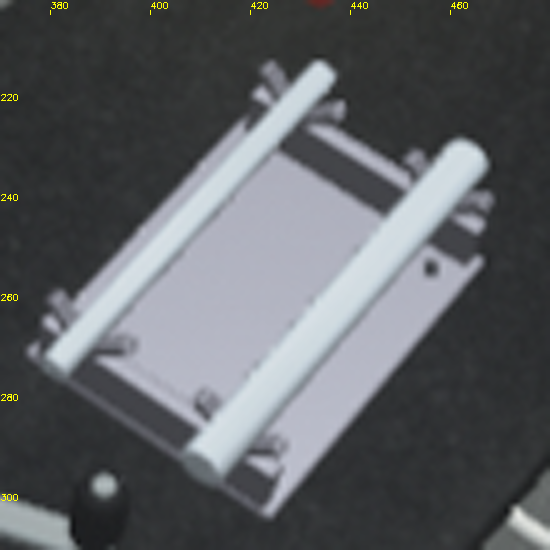

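Run:
```python
from h import *
P=pose('side');Q=pose('scene')
for n,uv,z in [('bed corner back-down',(227.5,364.5),.012),('line front end',(315.5,342.5),.012),('line at upright',(296,326),.012),('rodA low',(382.5,272),.038),('rodA up',(432,214),.038),('thick low',(410,292),.043),('thick up',(463,232),.043),('clampgrip top',(289,365),.078),('colletgrip top',(391,297),.111),('colletpiv',(346.5,291.5),.09),('clamppiv',(273,343),.05)]:
    print(n,cast(P,uv,z).round(4))
```

```text
bed corner back-down [0.5667 0.0905 0.012 ]
line front end [ 0.4828 -0.04    0.012 ]
line at upright [ 0.5297 -0.0409  0.012 ]
rodA low [ 0.4774 -0.218   0.038 ]
rodA up [ 0.4883 -0.3893  0.038 ]
thick low [ 0.4133 -0.2146  0.043 ]
thick up [ 0.4173 -0.3895  0.043 ]
clampgrip top [0.4671 0.0421 0.078 ]
colletgrip top [ 0.4135 -0.1472  0.111 ]
colletpiv [ 0.4819 -0.1166  0.09  ]
clamppiv [0.5229 0.0224 0.05  ]
```

```bash
cat >> h.py <<'E'
def rel(pos,jaw_deg,ob=None,cmd=None):
    """shift (cm, tool axes) and turn (deg about tool x) to reach TCP pos with jaw axis (tool z) at world heading jaw_deg (mod 180 nearest)"""
    ob=ob or bot.get_obs()
    R=Ro.from_euler('xyz',ob['tcp_rot'],degrees=True).as_matrix()
    s=R.T@(np.array(pos)-ob['ee_pos'])*100
    h=np.degrees(np.arctan2(R[1,2],R[0,2]))
    # turn about tool x (down): + turn => heading decreases
    t=-(jaw_deg-h); t=(t+90)%180-90
    return s.round(2),round(t,1),round(h,1)
E
python3 - <<'E'
from h import *
ob=bot.get_obs();print(Ro.from_euler('xyz',ob['tcp_rot'],degrees=True).as_matrix().round(3))
print(rel((.43,-.03,.30),180),rel((.48,-.02,.30),0))
E
```

```text
[[-0.     0.922  0.386]
 [ 0.001  0.386 -0.922]
 [-1.    -0.    -0.001]]
(array([ -6.89,  38.5 , -35.6 ]), np.float64(-67.3), np.float64(-67.3)) (array([ -6.89,  43.5 , -34.59]), np.float64(-67.3), np.float64(-67.3))
```

Run:
```python
from h import *
print(rel((.50,-.08,.30),0))
```

```text
(array([ -6.9 ,  43.02, -28.29]), np.float64(-67.3), np.float64(-67.3))
```

play_rows([
  [[-6.9, 6, -4], -7, 8.5],
  [[-6.9, 12, -8], -14, 8.5],
  [[-6.9, 18, -12], -21, 6],
  [[-6.9, 24, -16], -28, 6],
  [[-6.9, 30, -20], -35, 6],
  [[-6.9, 36, -24], -42, 6],
  [[-6.9, 43, -28.3], -49, 6],
  [[-6.9, 43, -28.3], -56, 6],
  [[-6.9, 43, -28.3], -63, 6],
  [[-6.9, 43, -28.3], -67.3, 6],
  [[-6.9, 43, -28.3], -67.3, 6],
  [[-6.9, 43, -28.3], -67.3, 6],
])

```text
time: 1.15
ee_pos: [0.4836, -0.1027, 0.2993]
tcp_rot: [-38.0, 90.0, -37.9]
wrist_force: [1.1, -0.6, 0.1]
opening: 0.0601
```

play_rows([
  [[0, 0, 0], 0, 6],
])

```text
time: 1.23
ee_pos: [0.4857, -0.0996, 0.2984]
tcp_rot: [98.9, 89.9, 99.2]
wrist_force: [1.1, -0.4, -1.1]
opening: 0.0602
```

```bash
cat > look.py <<'E'
import sys
from h import *
import pickle
n=sys.argv[1]
ob=bot.get_obs();p,d=bot.camera('wrist');cv2.imwrite(f'pics/{n}.png',p)
pickle.dump((ob,pose('wrist',ob),d),open(f'pics/{n}.pkl','wb'))
print(ob['time'],ob['ee_pos'].round(4),ob['tcp_rot'].round(2),ob['opening'],ob['wrist_force'].round(1),'qd',abs(ob['qd']).max().round(2))
E
python3 look.py w1
```

```text
1.2333 [ 0.4857 -0.0996  0.2984] [98.89 89.9  99.24] 0.0601701167295669 [ 1.1 -0.4 -1.1] qd 6.85
```

View pics/w1.png

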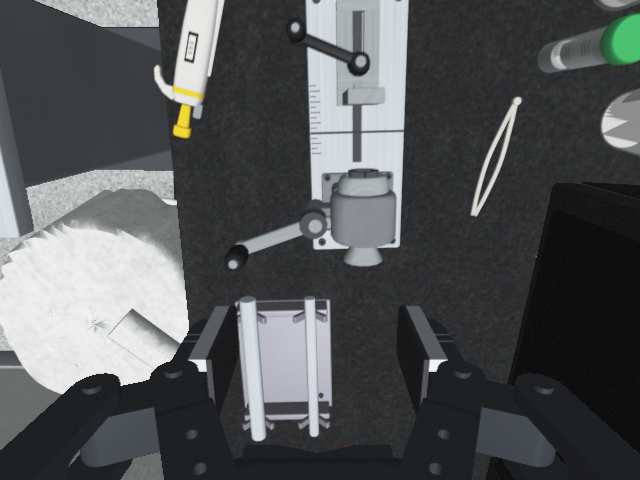

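```bash
python3 look.py w2; python3 look.py w3;python3 look.py w4
python3 - <<'E'
from h import *
a=cv2.imread('pics/w4.png');crop(a,220,0,420,150,4,'pics/w4a.png');crop(a,220,150,420,300,4,'pics/w4b.png');crop(a,220,285,340,445,4,'pics/w4c.png')
E
```

```text
1.2833 [ 0.4844 -0.1018  0.2985] [151.04  89.93 151.38] 0.059995196665218485 [ 0.5  0.1 -0.4] qd 4.18
1.3333 [ 0.4835 -0.1033  0.2987] [173.56  89.93 173.8 ] 0.05977400568784234 [ 0.2 -0.7  0. ] qd 3.09
1.3833 [ 0.483  -0.1044  0.2989] [-178.22   89.95 -178.09] 0.0596579906292289 [ 0.1 -0.7  0.4] qd 2.26
```

View pics/w4a.png

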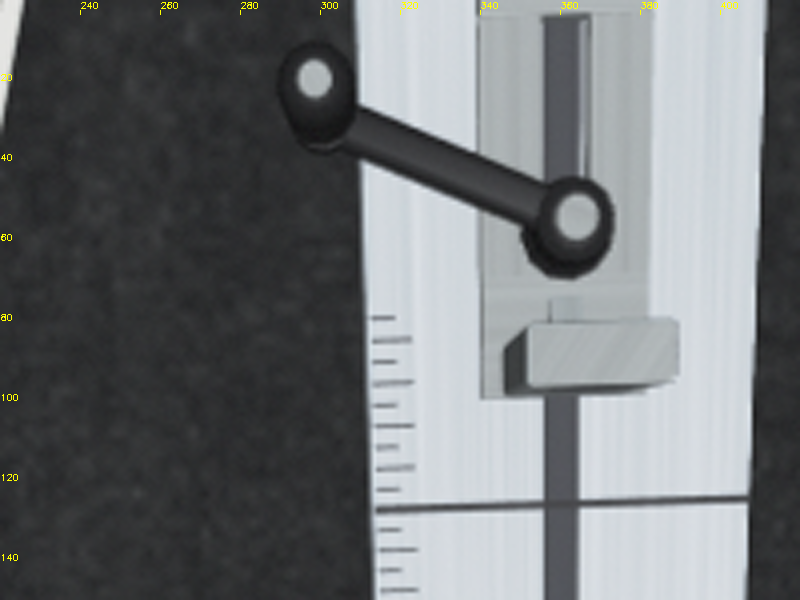

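View pics/w4b.png

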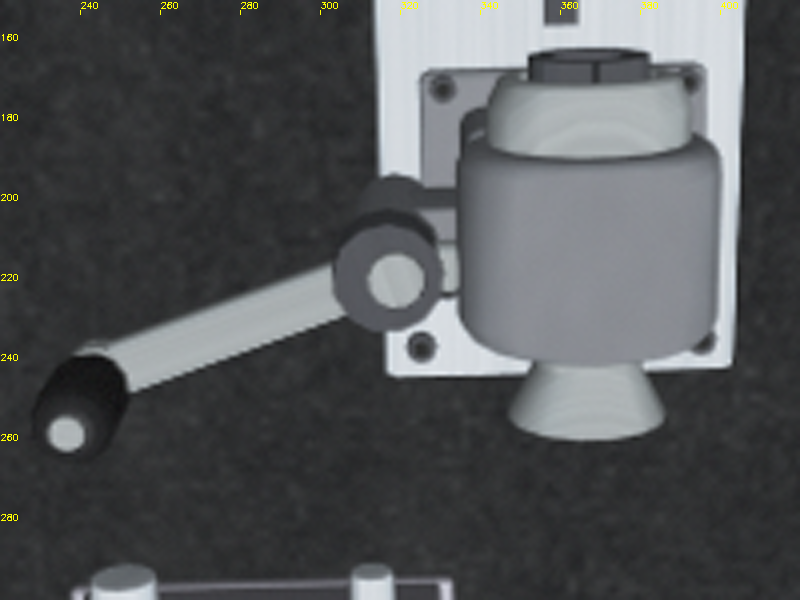

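View pics/w4c.png

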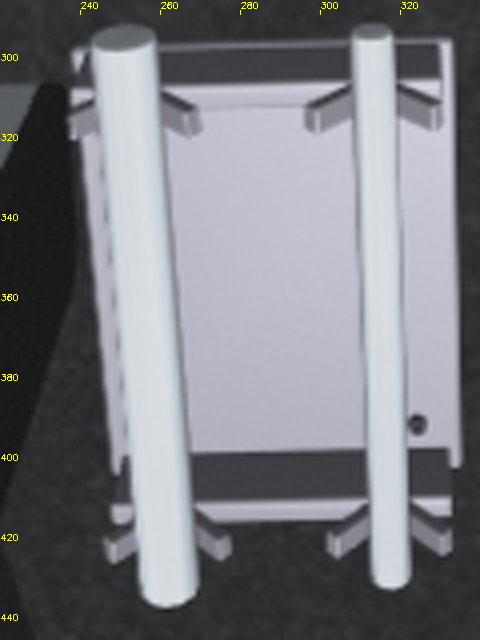

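Run:
```python
from h import *
import pickle
ob,P,d=pickle.load(open('pics/w4.pkl','rb'))
print(P[2].round(4))
for n,uv,z in [('line front',(313.8,127.2),.012),('line back',(406.5,124.3),.012),('bed UF',(317,243.5),.012),('bed UB',(402,241.5),.012),
 ('up df',(352.2,81),.095),('up db',(389,79.6),.095),('up ub',(389.3,94),.095),('up uf',(351.7,96.3),.095),
 ('clampgrip',(298.5,19.5),.078),('clamppiv',(364,54),.060),('colletgrip',(236.8,258.5),.111),('colletpiv',(319,220),.105),('mouth front rimL',(348,253),.075),('mouth rimR',(386,253),.075),
 ('thin dn',(312.8,293),.038),('thin up',(317,432.5),.038),('thick dn',(251,295.5),.043),('thick up',(262,437),.043)]:
    X=cast(P,uv,z); dd=d[int(round(uv[1])),int(round(uv[0]))]
    c=P[1]@(np.linalg.solve(P[0],np.r_[uv,1.])*dd)+P[2]
    print(n,X.round(4),'depth:',c.round(4))
```

```text
[ 0.4823 -0.0255  0.4416]
line front [ 0.4786 -0.0412  0.012 ] depth: [ 0.4786 -0.0412  0.0113]
line back [ 0.572  -0.0382  0.012 ] depth: [ 0.5719 -0.0382  0.0125]
bed UF [ 0.482  -0.1646  0.012 ] depth: [ 0.482  -0.1683  0.0006]
bed UB [ 0.5754 -0.1621  0.012 ] depth: [ 5.779e-01 -1.658e-01  5.000e-04]
up df [ 0.5096 -0.003   0.095 ] depth: [ 0.5097 -0.0029  0.0935]
up db [ 0.5386 -0.0019  0.095 ] depth: [0.5518 0.0036 0.0137]
up ub [ 0.5394 -0.0126  0.095 ] depth: [ 0.5531 -0.0095  0.0118]
up uf [ 0.5095 -0.0144  0.095 ] depth: [ 0.5098 -0.0143  0.0913]
clampgrip [0.4671 0.0436 0.078 ] depth: [0.4671 0.0433 0.0796]
clamppiv [0.5218 0.0208 0.06  ] depth: [0.5232 0.0224 0.0466]
colletgrip [ 0.4134 -0.1462  0.111 ] depth: [ 0.4137 -0.1456  0.1129]
colletpiv [ 0.4837 -0.1136  0.105 ] depth: [ 0.4838 -0.1191  0.0841]
mouth front rimL [ 0.5114 -0.1536  0.075 ] depth: [ 0.5111 -0.1522  0.079 ]
mouth rimR [ 0.5474 -0.1535  0.075 ] depth: [ 0.5467 -0.1523  0.0787]
thin dn [ 0.4776 -0.2122  0.038 ] depth: [ 0.4777 -0.2104  0.0417]
thin up [ 0.4824 -0.397   0.038 ] depth: [ 0.4824 -0.4315  0.0006]
thick dn [ 0.4119 -0.2129  0.043 ] depth: [ 0.413  -0.2098  0.0496]
thick up [ 0.4163 -0.3992  0.043 ] depth: [ 4.093e-01 -4.392e-01  4.000e-04]
```

Run:
```python
from h import *
print(rel((.5243,-.0075,.13),1.65),rel((.5243,-.0075,.055),1.65))
```

```text
(array([16.91,  9.76,  4.18]), np.float64(-1.6), np.float64(0.0)) (array([24.41,  9.76,  4.18]), np.float64(-1.6), np.float64(0.0))
```

play_rows([
  [[2, 3, 1], -1.6, 6],
  [[5, 6, 3], -1.6, 6],
  [[9, 9.8, 4.2], -1.6, 6],
  [[13, 9.8, 4.2], -1.6, 6],
  [[16.9, 9.8, 4.2], -1.6, 6],
  [[16.9, 9.8, 4.2], -1.6, 6],
  [[16.9, 9.8, 4.2], -1.6, 6],
  [[16.9, 9.8, 4.2], -1.6, 6],
])

```text
time: 2.1
ee_pos: [0.525, -0.008, 0.1319]
tcp_rot: [-12.3, 90.0, -10.7]
wrist_force: [0.2, 0.4, 0.2]
opening: 0.0599
```

```bash
python3 look.py w5; python3 look.py w6
python3 - <<'E'
from h import *
print(rel((.5243,-.0075,.055),1.65))
E
```

```text
2.1 [ 0.525  -0.008   0.1319] [-12.28  89.95 -10.75] 0.05993260827587076 [0.2 0.4 0.2] qd 2.82
2.15 [ 0.5257 -0.0079  0.133 ] [-3.75 89.83 -2.21] 0.06018005606142448 [-0.1 -0.5  0.1] qd 1.19
(array([ 7.84,  0.04, -0.21]), np.float64(-0.1), np.float64(1.5))
```

View pics/w6.png

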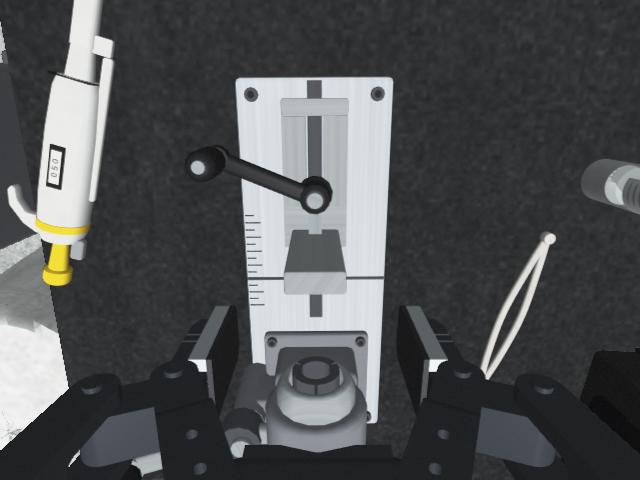

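play_rows([
  [[2.5, 0, -0.2], 0, 6],
  [[5, 0, -0.2], 0, 6],
  [[7.8, 0, -0.2], 0, 6],
  [[7.8, 0, -0.2], 0, 6],
  [[7.8, 0, -0.2], 0, 2.5],
  [[7.8, 0, -0.2], 0, 2.5],
  [[7.8, 0, -0.2], 0, 2.5],
  [[7.8, 0, -0.2], 0, 2.5],
  [[7.8, 0, -0.2], 0, 2.5],
  [[7.8, 0, -0.2], 0, 2.5],
], squeeze=30)

```text
time: 3.03
ee_pos: [0.5244, -0.0071, 0.0553]
tcp_rot: [-8.2, 89.8, -6.6]
wrist_force: [-0.6, -0.9, 7.2]
opening: 0.0294
```

```bash
python3 look.py w7
python3 - <<'E'
from h import *
ob,=[bot.get_obs()]
p,d=bot.camera('side');crop(p,215,245,415,395,4,'pics/s7.png');print(ob['ee_pos'])
E
```

```text
3.0333 [ 0.5244 -0.0071  0.0553] [-8.23 89.76 -6.61] 0.029385340337533157 [-0.6 -0.9  7.2] qd 0.14
[ 0.52440488 -0.0070596   0.05526539]
```

View pics/w7.png

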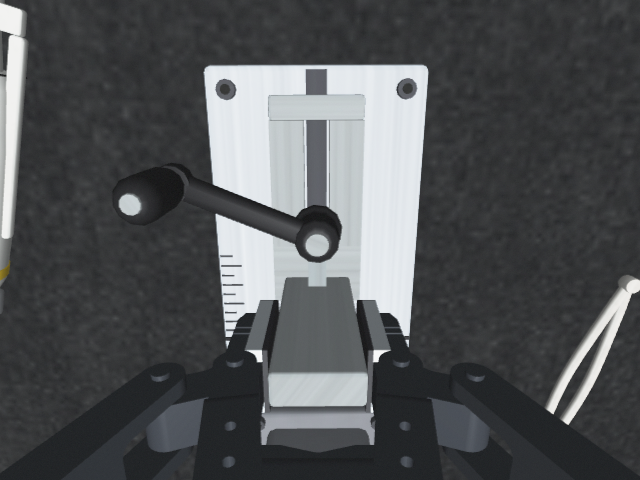

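View pics/s7.png

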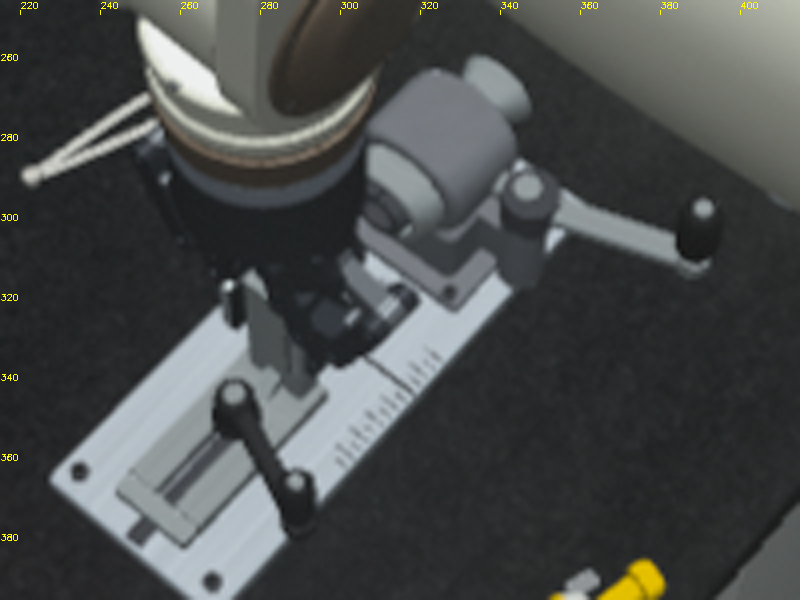

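play_rows([
  [[0, -0.4, 0], 0, 2.5],
  [[0, -0.8, 0], 0, 2.5],
  [[0, -1.2, 0], 0, 2.5],
  [[0, -1.6, 0], 0, 2.5],
  [[0, -2.0, 0], 0, 2.5],
  [[0, -2.3, 0], 0, 2.5],
  [[0, -2.6, 0], 0, 2.5],
  [[0, -2.6, 0], 0, 2.5],
  [[0, -2.6, 0], 0, 2.5],
  [[0, -2.6, 0], 0, 2.5],
  [[0, -2.6, 0], 0, 2.5],
], squeeze=30)

```text
time: 4.05
ee_pos: [0.5253, -0.0332, 0.0553]
tcp_rot: [-11.8, 89.7, -10.2]
wrist_force: [0.0, -0.9, 8.4]
opening: 0.0295
```

```bash
python3 look.py w8
python3 - <<'E'
from h import *
p,d=bot.camera('side');crop(p,215,245,415,395,4,'pics/s8.png')
E
```

```text
4.05 [ 0.5253 -0.0332  0.0553] [-11.83  89.74 -10.2 ] 0.029455353784058783 [ 0.  -0.9  8.4] qd 0.07
```

View pics/s8.png

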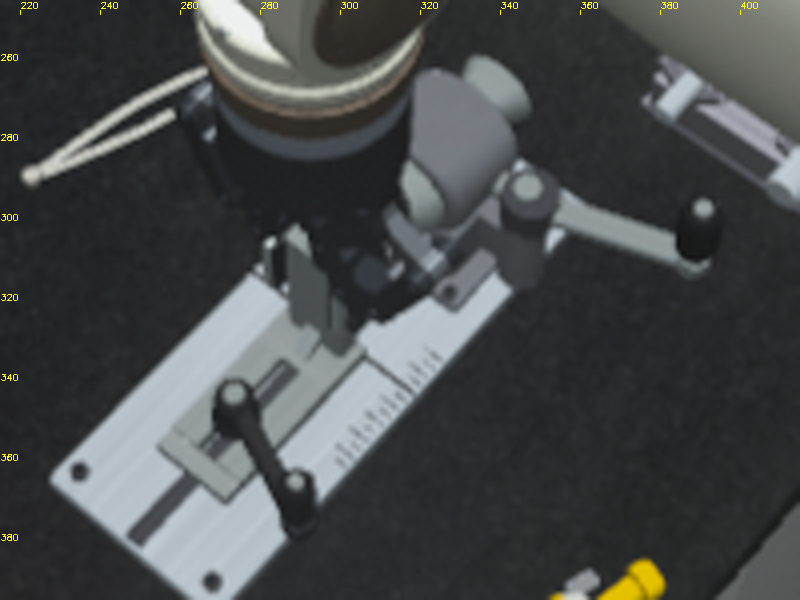

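play_rows([
  [[0, 0, 0], 0, 6],
  [[0, 0, 0], 0, 6],
  [[0, 0, 0], 0, 6],
  [[0, 0, 0], 0, 6],
  [[-4, 0, 0], 0, 6],
  [[-8, 0, 0], 0, 6],
  [[-12, -4, 0], 0, 6],
  [[-14, -8, 0], 0, 6],
  [[-14, -8, 0], 0, 6],
  [[-14, -8, 0], 0, 6],
  [[-14, -8, 0], 0, 6],
])

```text
time: 5.07
ee_pos: [0.5261, -0.1133, 0.1924]
tcp_rot: [11.0, 90.0, 12.5]
wrist_force: [0.6, 0.6, 0.0]
opening: 0.0603
```

```bash
python3 look.py w9; python3 look.py w10
python3 - <<'E'
from h import *
a=cv2.imread('pics/w10.png');crop(a,220,0,420,150,4,'pics/w10a.png')
E
```

```text
5.0667 [ 0.5261 -0.1133  0.1924] [10.98 89.97 12.51] 0.06027372346637202 [0.6 0.6 0. ] qd 2.12
5.1167 [ 0.5257 -0.1126  0.1916] [148.93  89.94 150.53] 0.060070799441751054 [ 0.3 -0.2 -0.1] qd 1.16
```

View pics/w10.png

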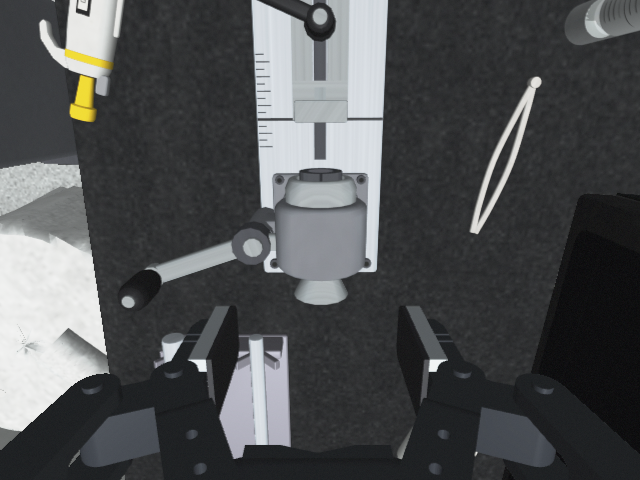

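View pics/w10a.png

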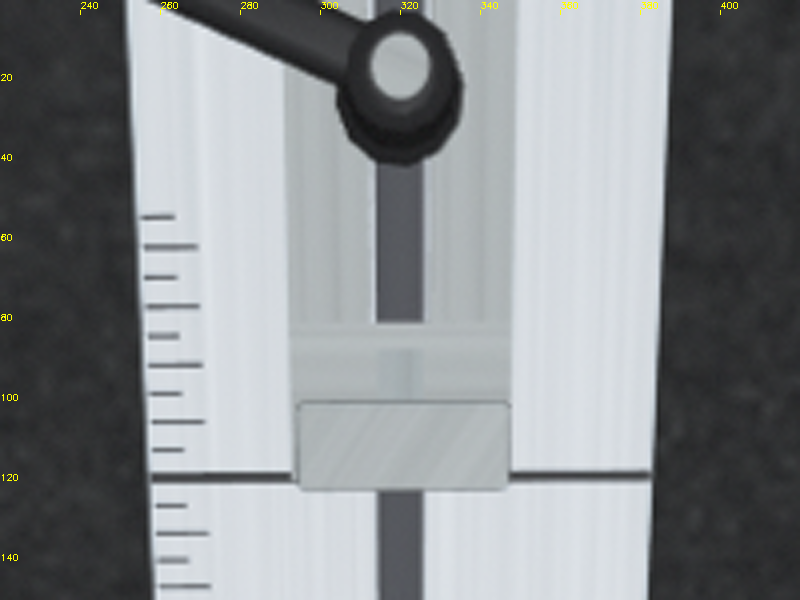

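Run:
```python
from h import *
import pickle
ob,P,d=pickle.load(open('pics/w10.pkl','rb'))
print(P[2].round(4))
for n,uv,z in [('line F',(257.5,119),.012),('lineB',(382.5,118.6),.012),('face F',(294.5,122.3),.095),('face B',(347,122),.095),('rear F',(295,100.3),.095)]:
    print(n,cast(P,uv,z).round(4))
print(rel((.4671,.0436,.12),0))
```

```text
[ 0.523  -0.0338  0.3343]
line F [ 0.478  -0.0407  0.012 ]
lineB [ 0.5721 -0.0378  0.012 ]
face F [ 0.5103 -0.0401  0.095 ]
face B [ 0.5397 -0.0391  0.095 ]
rear F [ 0.5105 -0.0284  0.095 ]
(array([ 7.14, 15.73, -5.39]), np.float64(1.6), np.float64(1.6))
```

Run:
```python
from h import *
print(rel((.4671,.0436,.12),69.8))
```

```text
(array([ 7.14, 15.73, -5.39]), np.float64(-68.2), np.float64(1.6))
```

play_rows([
  [[0, 3, -1], -7, 4],
  [[0, 6, -2], -14, 4],
  [[0, 9, -3], -21, 4],
  [[0, 12, -4], -28, 4],
  [[0, 15.7, -5.4], -35, 4],
  [[1, 15.7, -5.4], -42, 4],
  [[2.5, 15.7, -5.4], -49, 4],
  [[4, 15.7, -5.4], -56, 4],
  [[5.5, 15.7, -5.4], -63, 4],
  [[7.1, 15.7, -5.4], -68.2, 4],
  [[7.1, 15.7, -5.4], -68.2, 4],
  [[7.1, 15.7, -5.4], -68.2, 4],
])

```text
time: 6.17
ee_pos: [0.4664, 0.0433, 0.1202]
tcp_rot: [113.1, 89.8, -177.2]
wrist_force: [1.1, 0.0, -0.3]
opening: 0.0397
```

```bash
python3 look.py w11; python3 look.py w12
python3 - <<'E'
from h import *
print(rel((.4671,.0436,.049),69.8))
E
```

```text
6.1667 [0.4664 0.0433 0.1202] [ 113.05   89.85 -177.22] 0.03967615133930694 [ 1.1  0.  -0.3] qd 2.41
6.2167 [0.467  0.0432 0.1213] [108.52  89.95 178.22] 0.040093187400632155 [0.4 0.4 0.2] qd 1.42
(array([7.29, 0.06, 0.03]), np.float64(-0.1), np.float64(69.7))
```

View pics/w12.png

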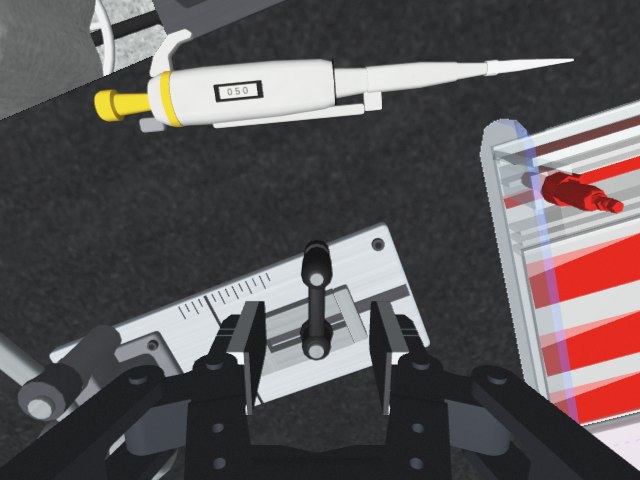

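play_rows([
  [[3, 0, 0], 0, 4],
  [[6, 0, 0], 0, 4],
  [[7.3, 0, 0], 0, 4],
  [[7.3, 0, 0], 0, 4],
  [[7.3, 0, 0], 0, 2.4],
  [[7.3, 0, 0], 0, 2.4],
  [[7.3, 0, 0], 0, 2.4],
  [[7.3, 0, 0], 0, 2.4],
], squeeze=30)

```text
time: 6.93
ee_pos: [0.4683, 0.0427, 0.0497]
tcp_rot: [-63.5, 89.9, 6.3]
wrist_force: [-0.7, 0.0, -0.4]
opening: 0.0238
```

```bash
cat >> h.py <<'E'
def arc(piv,r,z,h0,dh,n,ob=None):
    """TCP on circle about piv, radius r, position heading h0 going clockwise dh in n steps, jaw tangential; rows from present pose"""
    ob=ob or bot.get_obs()
    for i in range(1,n+1):
        h=h0-dh*i/n; a=np.radians(h)
        s,t,_=rel((piv[0]+r*np.cos(a),piv[1]+r*np.sin(a),z),h-90,ob)
        if t>0: pass
        print([s.round(1).tolist(),round(float(t),1)])
E
python3 look.py w13
python3 - <<'E'
from h import *
p,d=bot.camera('wrist')
ob=bot.get_obs();print(ob['ee_pos'])
arc((.5233,.0229),.06,.049,159.8,84,12)
E
```

```text
6.9333 [0.4683 0.0427 0.0497] [-63.48  89.87   6.34] 0.02384561005189599 [-0.7  0.  -0.4] qd 0.54
[0.46800524 0.04263435 0.04915182]
[[0.0, 0.1, 0.8], 7.0]
[[0.0, -0.0, 1.5], 14.0]
[[0.0, -0.3, 2.2], 21.0]
[[0.0, -0.6, 2.9], 28.0]
[[0.0, -1.0, 3.5], 35.0]
[[0.0, -1.4, 4.1], 42.0]
[[0.0, -1.9, 4.6], 49.0]
[[0.0, -2.5, 5.0], 56.0]
[[0.0, -3.2, 5.4], 63.0]
[[0.0, -3.8, 5.7], 70.0]
[[0.0, -4.5, 5.9], 77.0]
[[0.0, -5.2, 6.0], 84.0]
```

View pics/w13.png

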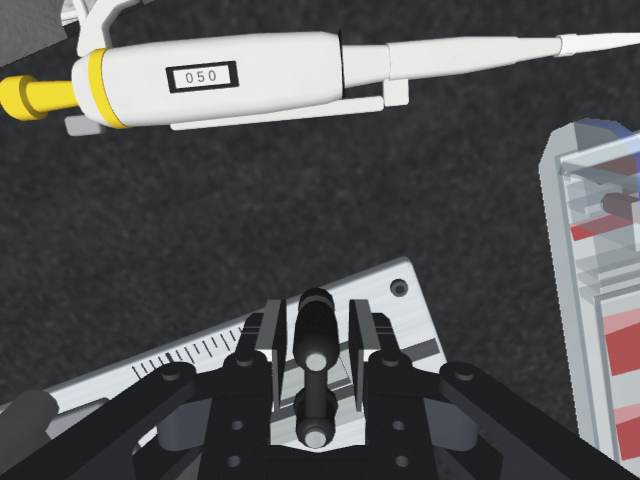

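play_rows([
  [[0, 0.1, 0.4], 3.5, 2.4],
  [[0, 0.1, 0.8], 7, 2.4],
  [[0, 0.05, 1.1], 10.5, 2.4],
  [[0, 0, 1.5], 14, 2.4],
  [[0, -0.15, 1.9], 17.5, 2.4],
  [[0, -0.3, 2.2], 21, 2.4],
  [[0, -0.4, 2.6], 24.5, 2.4],
  [[0, -0.6, 2.9], 28, 2.4],
  [[0, -0.8, 3.2], 31.5, 2.4],
  [[0, -1.0, 3.5], 35, 2.4],
  [[0, -1.2, 3.8], 38.5, 2.4],
  [[0, -1.4, 4.1], 42, 2.4],
])

```text
time: 8.03
ee_pos: [0.4947, 0.0761, 0.0487]
tcp_rot: [-144.0, 90.0, -116.4]
wrist_force: [-2.8, -1.5, 2.1]
opening: 0.0242
```

```bash
python3 look.py w14
python3 - <<'E'
from h import *
ob=bot.get_obs();v=ob['ee_pos']-np.array([.5233,.0229,0]);h=np.degrees(np.arctan2(v[1],v[0]));print(ob['ee_pos'],np.hypot(*v[:2]),h,rel(ob['ee_pos'],0))
arc((.5233,.0229),.06,.049,117.8,49,14)
E
```

```text
8.0333 [0.4947 0.0761 0.0487] [-143.99   89.96 -116.35] 0.02421604462290992 [-2.8 -1.5  2.1] qd 44.06
[0.49511657 0.07640569 0.04863306] 0.060474498933605174 117.77743852496643 (array([0., 0., 0.]), np.float64(27.4), np.float64(27.4))
[[-0.0, -0.1, 0.4], 3.1]
[[-0.0, -0.1, 0.7], 6.6]
[[-0.0, -0.1, 1.1], 10.1]
[[-0.0, -0.2, 1.4], 13.6]
[[-0.0, -0.3, 1.8], 17.1]
[[-0.0, -0.4, 2.2], 20.6]
[[-0.0, -0.6, 2.5], 24.1]
[[-0.0, -0.7, 2.8], 27.6]
[[-0.0, -0.9, 3.1], 31.1]
[[-0.0, -1.1, 3.4], 34.6]
[[-0.0, -1.3, 3.7], 38.1]
[[-0.0, -1.6, 4.0], 41.6]
[[-0.0, -1.8, 4.3], 45.1]
[[-0.0, -2.1, 4.5], 48.6]
```

View pics/w14.png

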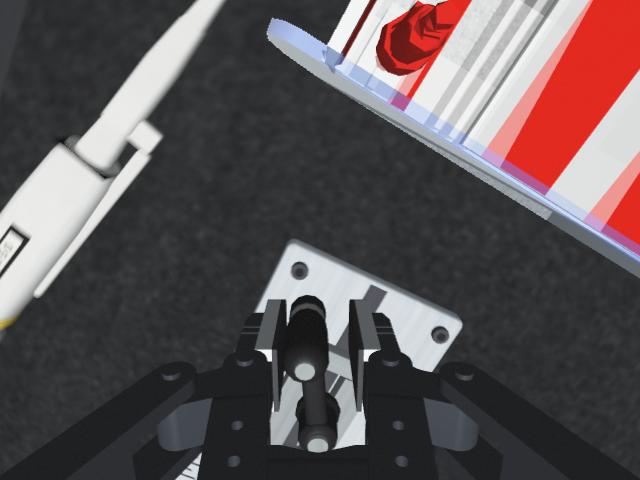

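play_rows([
  [[0, -0.05, 0.4], 3, 2.4],
  [[0, -0.1, 0.7], 6.5, 2.4],
  [[0, -0.1, 1.1], 10, 2.4],
  [[0, -0.2, 1.4], 13.5, 2.4],
  [[0, -0.3, 1.8], 17, 2.4],
  [[0, -0.4, 2.2], 20.5, 2.4],
  [[0, -0.6, 2.5], 24, 2.4],
  [[0, -0.7, 2.8], 27.5, 2.4],
  [[0, -0.9, 3.1], 31, 2.4],
  [[0, -1.1, 3.4], 34.5, 2.4],
  [[0, -1.3, 3.7], 38, 2.4],
  [[0, -1.5, 3.9], 40, 2.4],
])

```text
time: 9.08
ee_pos: [0.536, 0.0814, 0.0485]
tcp_rot: [159.1, 89.9, 146.8]
wrist_force: [-4.7, 2.5, 2.2]
opening: 0.024
```

```bash
python3 look.py w15
python3 - <<'E'
from h import *
p,d=bot.camera('wrist')
ob=bot.get_obs();v=ob['ee_pos']-np.array([.5233,.0229,0]);h=np.degrees(np.arctan2(v[1],v[0]));print(ob['ee_pos'],ob['wrist_force'],np.hypot(*v[:2]),h)
arc((.5233,.0229),.06,.049,h,16,8)
E
```

```text
9.0833 [0.536  0.0814 0.0485] [159.05  89.95 146.79] 0.023981259195125098 [-4.7  2.5  2.2] qd 19.98
[0.53627059 0.08127035 0.04843461] [-1.24935693  1.16081979  1.38003816] 0.05979409826789333 77.47174927645302
[[-0.1, 0.0, 0.2], 2.4]
[[-0.1, 0.0, 0.4], 4.4]
[[-0.1, -0.0, 0.6], 6.4]
[[-0.1, -0.0, 0.8], 8.4]
[[-0.1, -0.1, 1.0], 10.4]
[[-0.1, -0.1, 1.2], 12.4]
[[-0.1, -0.2, 1.4], 14.4]
[[-0.1, -0.2, 1.6], 16.4]
```

View pics/w15.png

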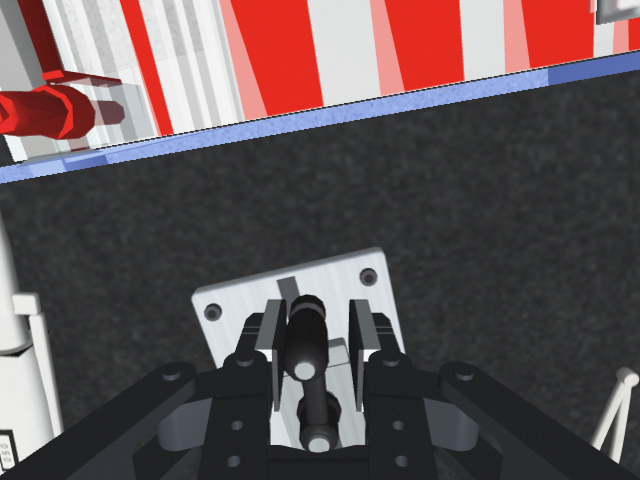

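play_rows([
  [[0, 0, 0.2], 2, 2.4],
  [[0, 0, 0.4], 4, 2.4],
  [[0, 0, 0.6], 6, 2.4],
  [[0, 0, 0.6], 6, 2.4],
  [[0, 0, 0.6], 6, 2.4],
])

```text
time: 9.6
ee_pos: [0.5419, 0.08, 0.0484]
tcp_rot: [138.3, 90.0, 120.3]
wrist_force: [-2.6, 1.5, 2.4]
opening: 0.024
```

```bash
python3 look.py w16
python3 - <<'E'
from h import *
ob=bot.get_obs();v=ob['ee_pos']-np.array([.5233,.0229,0]);h=np.degrees(np.arctan2(v[1],v[0]));print(np.hypot(*v[:2]),h)
E
```

```text
9.6 [0.5419 0.08   0.0484] [138.27  89.99 120.26] 0.023989189675700538 [-2.6  1.5  2.4] qd 0.14
0.060090206472538585 71.91755088485588
```

View pics/w16.png

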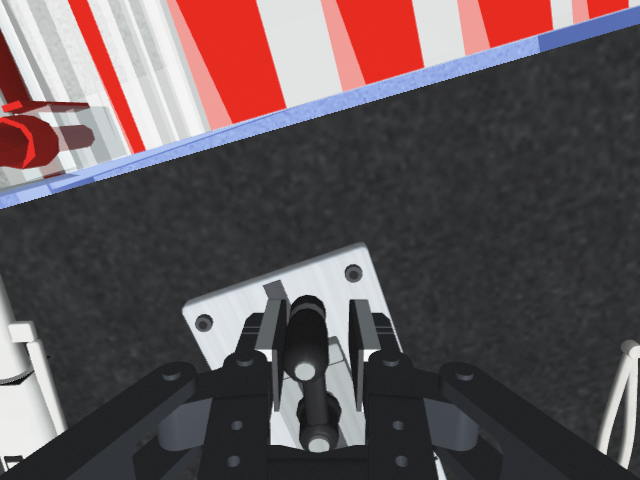

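play_rows([
  [[0, 0, 0.2], 2, 2.4],
  [[0, 0, 0.4], 4, 2.4],
  [[0, 0, 0.4], 4, 2.4],
])

```text
time: 9.9
ee_pos: [0.5443, 0.0793, 0.0482]
tcp_rot: [-178.2, 89.8, 159.6]
wrist_force: [-12.4, 3.0, 6.2]
opening: 0.0237
```

play_rows([
  [[0, 0, 0], 0, 4],
  [[0, 0, -0.3], 0, 4],
  [[0, 0, -0.3], 0, 4],
  [[-3, 0, -0.3], 0, 4],
  [[-7, 0, -0.3], 0, 4],
  [[-11, 0, -0.3], 0, 4],
  [[-15, 0, -0.3], 0, 4],
  [[-17, 0, -0.3], 0, 4],
  [[-17, 0, -0.3], 0, 4],
])

```text
time: 10.65
ee_pos: [0.5449, 0.08, 0.2241]
tcp_rot: [28.8, 89.5, 6.7]
wrist_force: [0.8, 0.5, -0.1]
opening: 0.04
```

```bash
python3 look.py w17
python3 - <<'E'
from h import *
print(rel((.481,-.36,.22),1.5))
p,d=bot.camera('side');crop(p,215,245,415,395,4,'pics/s17.png')
E
```

```text
10.65 [0.5449 0.08   0.2241] [28.83 89.51  6.7 ] 0.03995655712717924 [ 0.8  0.5 -0.1] qd 5.52
(array([  0.06, -43.14,  10.7 ]), np.float64(-23.6), np.float64(-22.1))
```

View pics/s17.png

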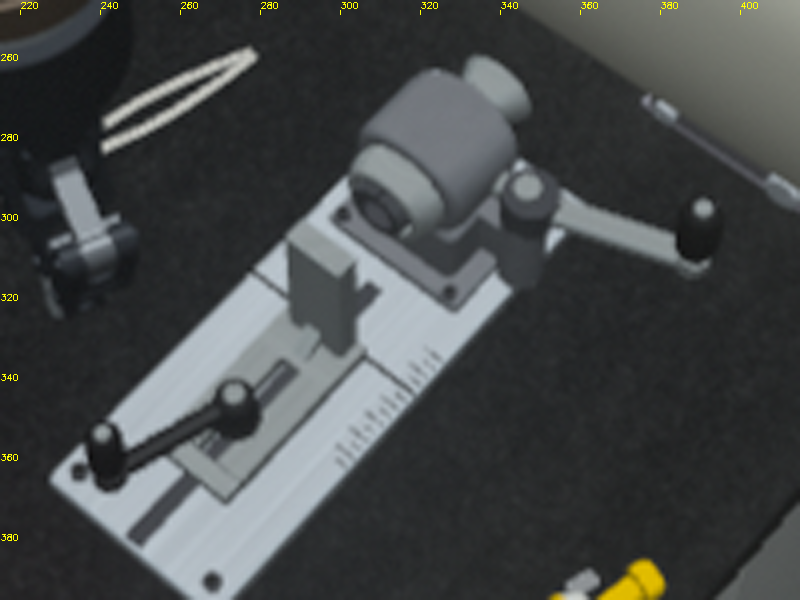

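play_rows([
  [[0, -4, 1], -4, 4],
  [[0, -8, 2], -8, 4],
  [[0, -12, 3], -12, 4],
  [[0, -16, 4], -16, 4],
  [[0, -20, 5], -20, 4],
  [[0, -24, 6], -23.6, 4],
  [[0, -28, 7], -23.6, 4],
  [[0, -32, 8], -23.6, 4],
  [[0, -36, 9], -23.6, 4],
  [[0, -40, 10], -23.6, 4],
  [[0, -43, 10.7], -23.6, 4],
  [[0, -43, 10.7], -23.6, 4],
])

```text
time: 11.75
ee_pos: [0.4781, -0.3634, 0.2153]
tcp_rot: [165.6, 89.8, 166.8]
wrist_force: [0.5, 0.1, 1.0]
opening: 0.0401
```

play_rows([
  [[0, 0, 0], 0, 4],
  [[0, 0, 0], 0, 4],
])

```text
time: 11.92
ee_pos: [0.4796, -0.3584, 0.2168]
tcp_rot: [136.8, 89.9, 138.3]
wrist_force: [-0.3, 0.8, 0.5]
opening: 0.0396
```

```bash
python3 look.py w18; python3 look.py w19
python3 - <<'E'
from h import *
a=cv2.imread('pics/w19.png');crop(a,220,0,380,200,3,'pics/w19a.png')
E
```

```text
11.9167 [ 0.4796 -0.3584  0.2168] [136.85  89.87 138.27] 0.03956319772543601 [-0.3  0.8  0.5] qd 1.36
11.9667 [ 0.4799 -0.3579  0.2173] [134.59  89.91 136.06] 0.04004025521918004 [ 0.8 -0.1 -0.6] qd 0.78
```

View pics/w19.png

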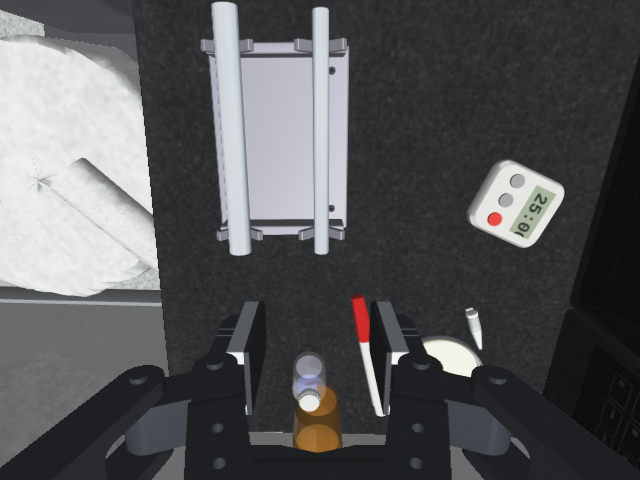

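Run:
```python
from h import *
import pickle
ob,P,d=pickle.load(open('pics/w19.pkl','rb'))
print(P[2].round(4))
a=cv2.imread('pics/w19.png')
for n,uv,z in [('rod end dn',(320.5,8),.038),('rod end up',(321,254),.038),('thick dn',(225,4),.043),('thick up',(240,254),.043)]:
    print(n,cast(P,uv,z).round(4))
# rod axis from row profile
for r in (60,100,150,200,245):
    g=a[r,295:345].astype(int).mean(1); print(r,''.join('%4d'%x for x in g))
for uv in [(309,370),(318,400),(360,310)]:
    dd=d[uv[1],uv[0]];print(uv,(P[1]@(np.linalg.solve(P[0],np.r_[uv,1.])*dd)+P[2]).round(3))
```

```text
[ 0.4774 -0.2793  0.3601]
rod end dn [ 0.4777 -0.2104  0.038 ]
rod end up [ 0.4832 -0.3922  0.038 ]
thick dn [ 0.4122 -0.2107  0.043 ]
thick up [ 0.4168 -0.3922  0.043 ]
60  192 193 193 193 193 193 194 194 194 194 195 194 195 195 195 195 186 141 148 178 200 215 218 218 216 217 219 218 215 215 214 210 200 172 180 198 199 199 198 198 197 199 199 199 199 199 198 200 200 201
100  195 195 194 195 196 196 196 196 196 196 196 197 196 196 197 198 197 186 129 178 201 214 220 219 216 217 220 220 218 217 216 211 199 169 182 202 202 202 202 203 203 202 204 203 204 203 204 204 205 205
150  199 199 199 200 200 201 201 201 202 200 201 202 202 202 202 202 202 193 147 176 198 210 218 215 214 215 218 218 216 216 214 208 190 162 193 207 207 207 207 208 208 207 208 209 209 208 208 208 209 210
200  205 205 205 205 205 206 205 207 206 206 207 207 207 207 207 208 207 208 197 141 194 205 212 212 212 213 215 215 212 213 212 201 178 157 205 212 212 213 213 213 214 213 214 213 213 215 214 214 214 213
245   47  45  44  48  52  51  48  42  41  43  44  43  43  43  44  44  45  45  51 107 191 200 209 213 212 214 214 213 213 213 210 193 171 121  51  48  47  46  51  56  60  59  57  54  55  55  57  57  58  59
(309, 370) [ 0.475 -0.507  0.036]
(318, 400) [ 0.484 -0.518  0.062]
(360, 310) [ 0.522 -0.455  0.014]
```

Run:
```python
from h import *
print(rel((.4818,-.348,.06),1.7),rel((.4818,-.348,.020),1.7))
import pickle
ob,P,d=pickle.load(open('pics/w19.pkl','rb'))
print(cast(P,(305,234),.047),cast(P,(305,45),.047))
```

```text
(array([15.77,  0.95,  0.2 ]), np.float64(-0.2), np.float64(1.5)) (array([19.77,  0.95,  0.2 ]), np.float64(-0.2), np.float64(1.5))
[ 0.46980521 -0.37253007  0.047     ] [ 0.46756779 -0.23546852  0.047     ]
```

play_rows([
  [[3, 0.9, 0.2], -0.2, 4],
  [[7, 0.9, 0.2], -0.2, 4],
  [[11, 0.9, 0.2], -0.2, 4],
  [[14, 0.9, 0.2], -0.2, 4],
  [[15.8, 0.9, 0.2], -0.2, 4],
  [[15.8, 0.9, 0.2], -0.2, 4],
  [[15.8, 0.9, 0.2], -0.2, 4],
])

```text
time: 12.6
ee_pos: [0.4817, -0.3485, 0.0601]
tcp_rot: [140.5, 89.9, 142.2]
wrist_force: [-1.0, -0.2, 1.3]
opening: 0.0399
```

```bash
python3 look.py w20; python3 look.py w21;python3 - <<'E'
from h import *
print(rel((.4818,-.348,.020),1.7))
E
```

```text
12.6 [ 0.4817 -0.3485  0.0601] [140.49  89.93 142.22] 0.039916163811238144 [-1.  -0.2  1.3] qd 3.19
12.65 [ 0.4825 -0.3492  0.0617] [-36.49  89.93 -34.79] 0.04022666352498623 [-0.7 -0.4  0.4] qd 1.76
(array([ 4.24,  0.18, -0.11]), np.float64(-0.0), np.float64(1.7))
```

View pics/w21.png

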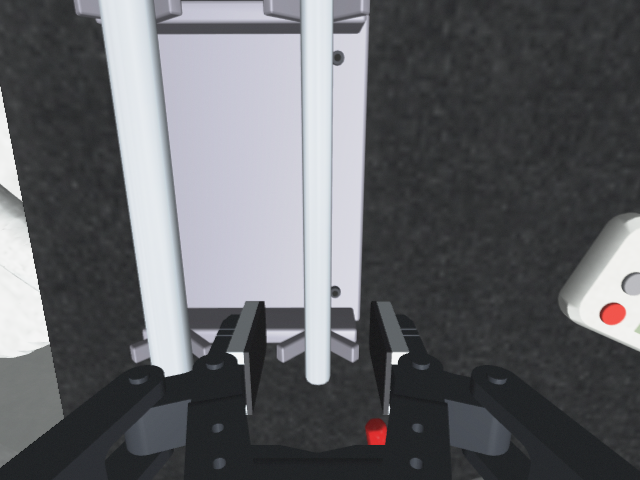

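play_rows([
  [[1.5, 0.2, -0.1], 0, 4],
  [[3, 0.2, -0.1], 0, 4],
  [[4.2, 0.2, -0.1], 0, 4],
  [[4.2, 0.2, -0.1], 0, 4],
  [[4.2, 0.2, -0.1], 0, 4],
  [[4.2, 0.2, -0.1], 0, 0.8],
  [[4.2, 0.2, -0.1], 0, 0.8],
  [[4.2, 0.2, -0.1], 0, 0.8],
  [[4.2, 0.2, -0.1], 0, 0.8],
  [[4.2, 0.2, -0.1], 0, 0.8],
  [[4.2, 0.2, -0.1], 0, 0.8],
], squeeze=50)

```text
time: 13.62
ee_pos: [0.4821, -0.3483, 0.0197]
tcp_rot: [-28.1, 89.8, -26.4]
wrist_force: [5.3, -0.0, 5.6]
opening: 0.0101
```

```bash
python3 look.py w22
```

```text
13.6167 [ 0.4821 -0.3483  0.0197] [-28.05  89.8  -26.4 ] 0.010088889717471884 [ 5.3 -0.   5.6] qd 0.09
```

View pics/w22.png

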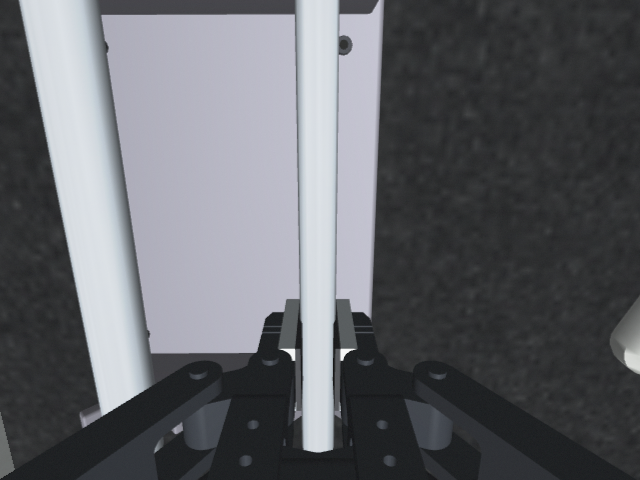

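play_rows([
  [[-0.5, 0, 0], 0, 0.8],
  [[-1.5, 0, 0], 0, 0.8],
  [[-2.5, 0, 0], 0, 0.8],
  [[-3.7, 0, 0], 0, 0.8],
  [[-3.7, 0, 1.5], 0, 0.8],
  [[-3.7, 0, 3], 0, 0.8],
  [[-3.7, 0, 4.6], 0, 0.8],
  [[-3.7, 0, 4.6], 0, 0.8],
  [[-3.7, 0, 4.6], 0, 0.8],
  [[-3.7, 0, 4.6], 0, 0.8],
])

```text
time: 14.5
ee_pos: [0.5263, -0.3464, 0.0557]
tcp_rot: [173.5, 90.0, 175.1]
wrist_force: [-0.6, -0.0, -0.8]
opening: 0.0102
```

```bash
python3 look.py w23;  python3 look.py w24
python3 - <<'E'
from h import *
p,d=bot.camera('side');cv2.imwrite('pics/s24f.png',p);np.save('pics/s24.npy',d);crop(p,300,200,480,330,4,'pics/s24.png')
p,d=bot.camera('scene');cv2.imwrite('pics/c24f.png',p);crop(p,290,200,450,310,4,'pics/c24.png')
E
```

```text
14.5 [ 0.5263 -0.3464  0.0557] [173.5   89.98 175.14] 0.010189810943851428 [-0.6 -0.  -0.8] qd 0.66
14.55 [ 0.5261 -0.3465  0.0556] [-175.43   89.98 -173.81] 0.010216546001995879 [-0.5  0.1 -0.8] qd 0.35
```

View pics/w24.png

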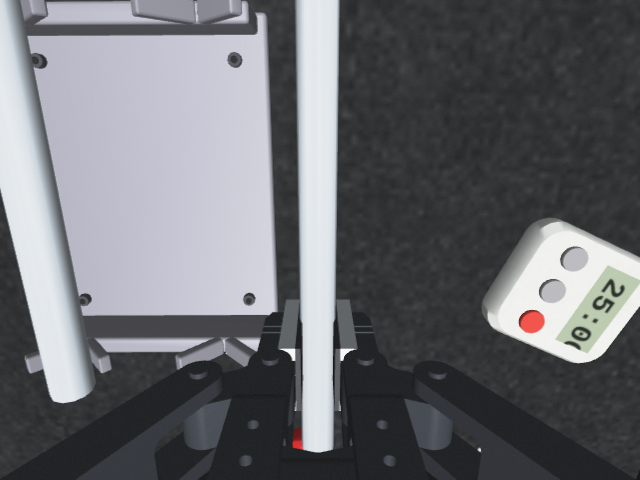

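View pics/s24.png

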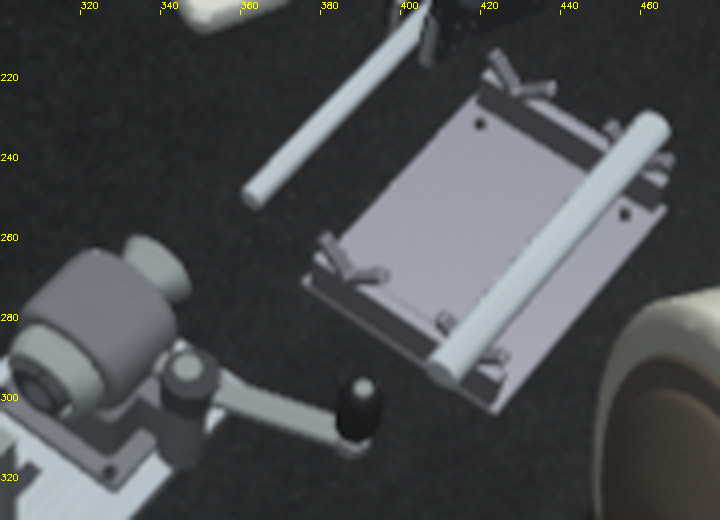

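View pics/c24.png

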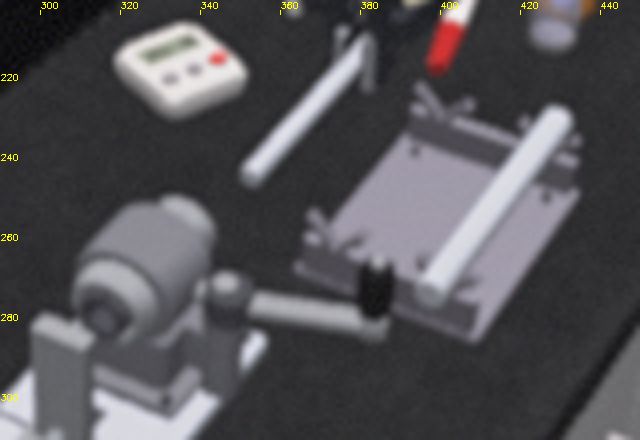

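```bash
cat > rodfit.py <<'E'
import sys,pickle
from h import *
ob,P,d=pickle.load(open(f'pics/{sys.argv[1]}.pkl','rb'))
a=cv2.imread(f'pics/{sys.argv[1]}.png').astype(int).mean(2)
pts=[];mid=[]
for r in range(5,285,10):
    row=a[r,270:370]; m=np.where(row>150)[0]  # bright
    # contiguous segment about col 318
    c=48; 
    if not row[c]>150: continue
    g=np.abs(np.gradient(row))
    l=c
    while row[l]>150 and l>0:l-=1
    rr=c
    while row[rr]>150 and rr<99: rr+=1
    u=270+(l+rr)/2; mid.append((r,u,rr-l-1))
    dd=np.median(d[r,int(u)-2:int(u)+3])
    pts.append(P[1]@(np.linalg.solve(P[0],np.r_[u,r,1.])*dd)+P[2])
pts=np.array(pts);print(mid[::6])
k=np.polyfit(pts[:,1],pts[:,2],1);k2=np.polyfit(pts[:,1],pts[:,0],1)
print('slope z/y deg',np.degrees(k[0]),'heading deg',90-np.degrees(k2[0]),'top z near,far',pts[-1].round(4),pts[0].round(4))
print('x on rod at y=-.348,-.21:',np.polyval(k2,[-.348,-.21]).round(4), np.polyval(k,[-.348,-.21]).round(4)-.006)
E
python3 rodfit.py w24
```

```text
[(5, 317.5, 42), (65, 317.5, 40), (125, 317.0, 39), (185, 317.0, 37), (245, 317.0, 35)]
slope z/y deg -0.16908291749216103 heading deg 91.594933500826 top z near,far [ 0.5248 -0.3163  0.08  ] [ 0.5227 -0.2418  0.0795]
x on rod at y=-.348,-.21: [0.5256 0.5217] [0.0744 0.074 ]
```

Run:
```python
from h import *
print(rel((.5345-.04*.0288,-.3065,.0566),1.65))
```

```text
(array([-0.11,  3.99,  0.83]), np.float64(-0.0), np.float64(1.6))
```

play_rows([
  [[-0.1, 0, 0.4], 0, 0.8],
  [[-0.1, 0, 0.8], 0, 0.8],
  [[-0.1, 1, 0.8], 0, 0.8],
  [[-0.1, 2, 0.8], 0, 0.8],
  [[-0.1, 3, 0.8], 0, 0.8],
  [[-0.1, 4, 0.8], 0, 0.8],
  [[-0.1, 4, 0.8], 0, 0.8],
  [[-0.1, 4, 0.8], 0, 0.8],
  [[-0.1, 4, 0.8], 0, 0.8],
])

```text
time: 15.45
ee_pos: [0.5337, -0.3061, 0.0565]
tcp_rot: [-46.1, 90.0, -44.5]
wrist_force: [0.6, -0.8, -0.2]
opening: 0.0099
```

```bash
python3 look.py w25
python3 - <<'E'
from h import *
p,d=bot.camera('side');cv2.imwrite('pics/s25f.png',p);crop(p,290,210,450,330,5,'pics/s25.png')
p,d=bot.camera('scene');cv2.imwrite('pics/c25f.png',p);crop(p,290,200,450,310,4,'pics/c25.png')
E
```

```text
15.45 [ 0.5337 -0.3061  0.0565] [-46.13  89.97 -44.47] 0.009922065855525587 [ 0.6 -0.8 -0.2] qd 0.51
```

View pics/s25.png

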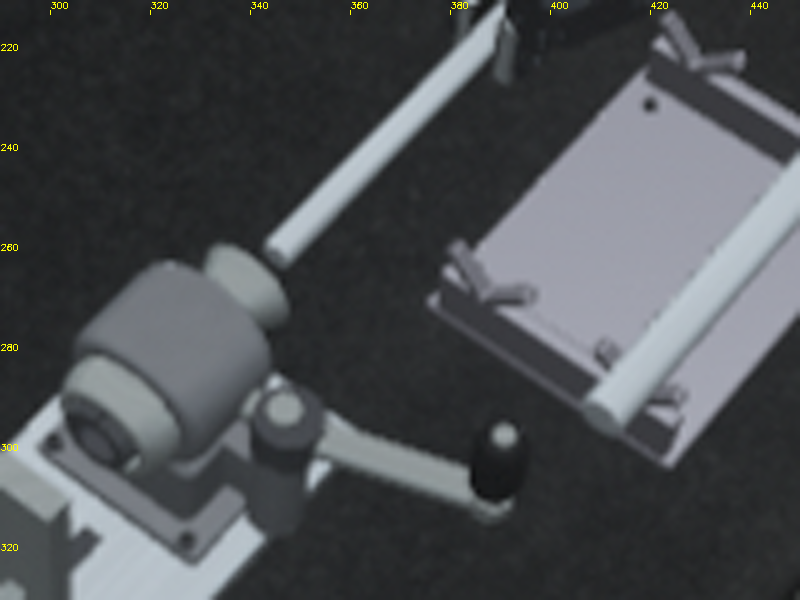

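View pics/c25.png

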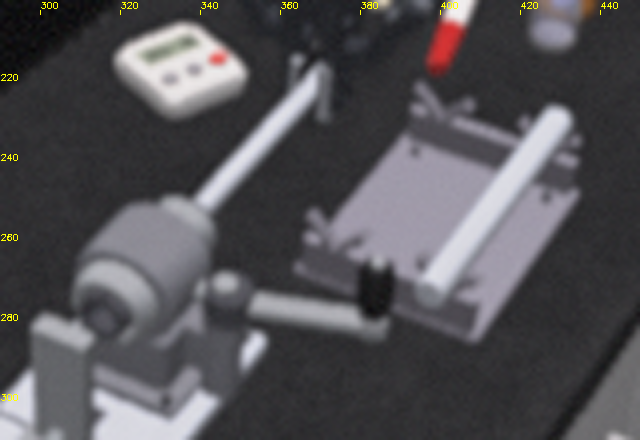

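Run:
```python
from h import *
c,s=np.cos(np.radians(91.65)),np.sin(np.radians(91.65))
def W(x,y,z): return np.array([.528+c*x-s*y,-.139+s*x+c*y,z])
for cam,fn,box,k in(('side','s25f',(290,200,450,330),5),('scene','c25f',(290,190,450,310),5)):
    P=pose(cam);a=cv2.imread(f'pics/{fn}.png')
    x0,y0,x1,y1=box
    im=cv2.resize(a[y0:y1,x0:x1],None,fx=k,fy=k,interpolation=cv2.INTER_CUBIC)
    def dr(X,col):
        q=(proj(P,X)-[x0,y0]+.5)*k; cv2.polylines(im,[q.astype(int).reshape(-1,1,2)],False,col,1)
    dr(np.array([W(x,0,.075) for x in(-14,70)])*1 if 0 else np.array([W(x/1000,0,.075) for x in (-120,-14,70)]),(0,0,255))
    for X,r in((-14,19),(-14,15),(70,7.5)):
        dr(np.array([W(X/1000,r/1000*np.cos(t),.075+r/1000*np.sin(t)) for t in np.linspace(0,6.3,40)]),(0,255,0))
    cv2.imwrite(f'pics/o_{cam}.png',im)
```

```text
(no output)
```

View pics/o_side.png

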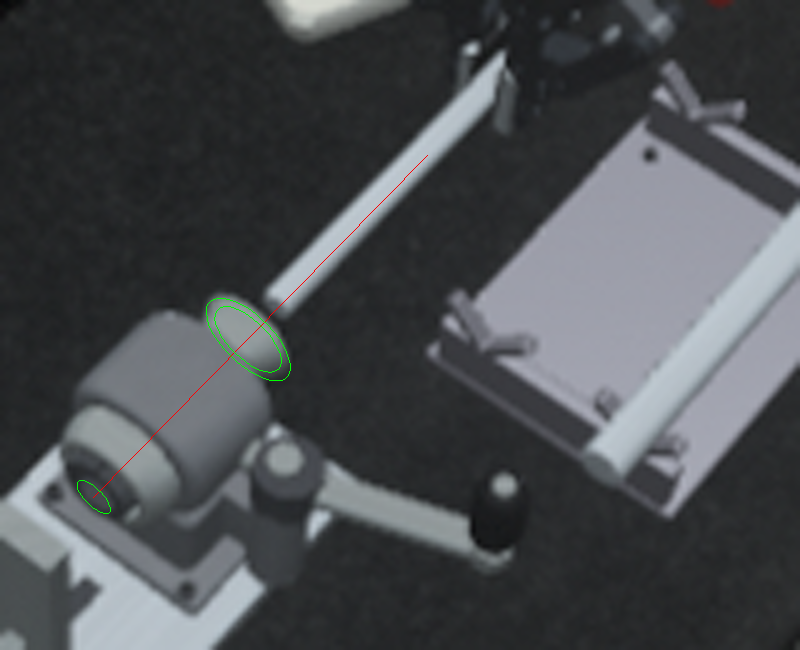

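View pics/o_scene.png

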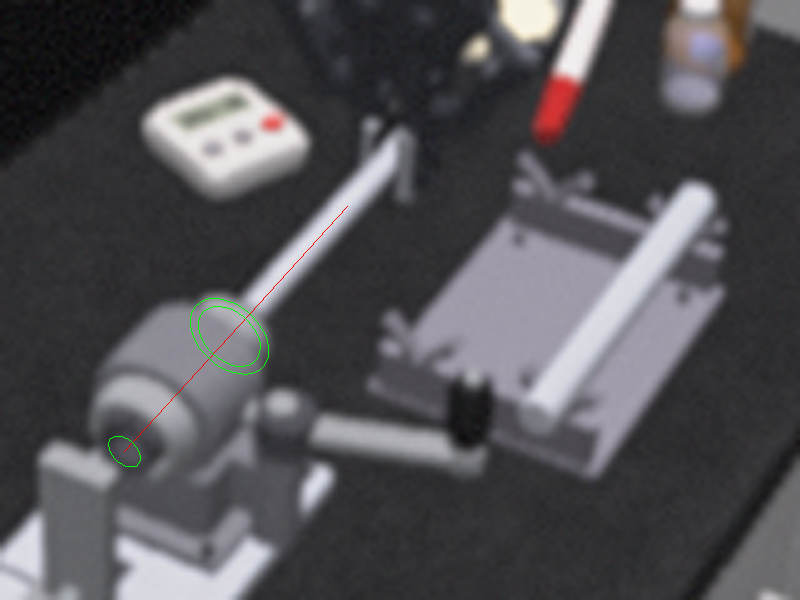

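play_rows([
  [[0, 0.5, 0], 0, 0.8],
  [[0, 1, 0], 0, 0.8],
  [[0, 1.5, 0], 0, 0.8],
  [[0, 2, 0], 0, 0.8],
  [[0, 2.3, 0], 0, 0.8],
  [[0, 2.6, 0], 0, 0.8],
  [[0, 2.6, 0], 0, 0.8],
])

```text
time: 16.18
ee_pos: [0.5328, -0.2796, 0.0563]
tcp_rot: [85.3, 90.0, 87.0]
wrist_force: [-0.7, 0.9, -0.8]
opening: 0.0106
```

play_rows([
  [[0, 0.3, 0], 0, 0.8],
  [[0, 0.6, 0], 0, 0.8],
  [[0, 0.9, 0], 0, 0.8],
  [[0, 1.2, 0], 0, 0.8],
  [[0, 1.2, 0], 0, 0.8],
])

```text
time: 16.6
ee_pos: [0.5324, -0.2677, 0.0563]
tcp_rot: [113.5, 90.0, 115.1]
wrist_force: [-0.4, -0.0, -0.8]
opening: 0.0101
```

```bash
python3 look.py w26; python3 rodfit.py w26
```

```text
16.6 [ 0.5324 -0.2677  0.0563] [113.47  89.99 115.12] 0.010094475186186044 [-0.4 -0.  -0.8] qd 0.48
[(5, 332.5, 72), (65, 317.5, 40), (125, 317.0, 39), (185, 317.0, 37), (245, 317.5, 36)]
slope z/y deg -0.8780928508632834 heading deg 89.12980570580686 top z near,far [ 0.531  -0.2373  0.081 ] [ 0.5328 -0.1627  0.0793]
x on rod at y=-.348,-.21: [0.5283 0.5304] [0.0769 0.0748]
```

View pics/w26.png

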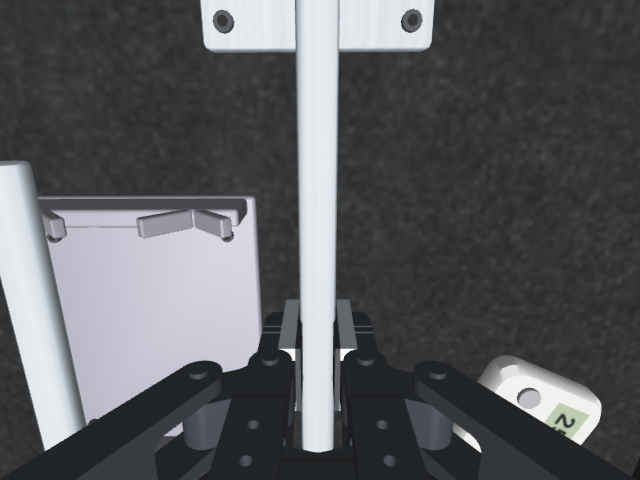

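play_rows([
  [[0, 0.5, 0], 0, 0.8],
  [[0, 1, 0], 0, 0.8],
  [[0, 1.5, 0], 0, 0.8],
  [[0, 2, 0], 0, 0.8],
  [[0, 2.5, 0], 0, 0.8],
  [[0, 3, 0], 0, 0.8],
  [[0, 3.5, 0], 0, 0.8],
  [[0, 4, 0], 0, 0.8],
  [[0, 4, 0], 0, 0.8],
])

```text
time: 17.4
ee_pos: [0.5313, -0.2273, 0.0563]
tcp_rot: [97.2, 90.0, 98.9]
wrist_force: [0.4, -0.5, 0.0]
opening: 0.0102
```

```bash
python3 look.py w27
```

```text
17.4 [ 0.5313 -0.2273  0.0563] [97.18 89.99 98.86] 0.010212211684357236 [ 0.4 -0.5  0. ] qd 0.93
```

View pics/w27.png

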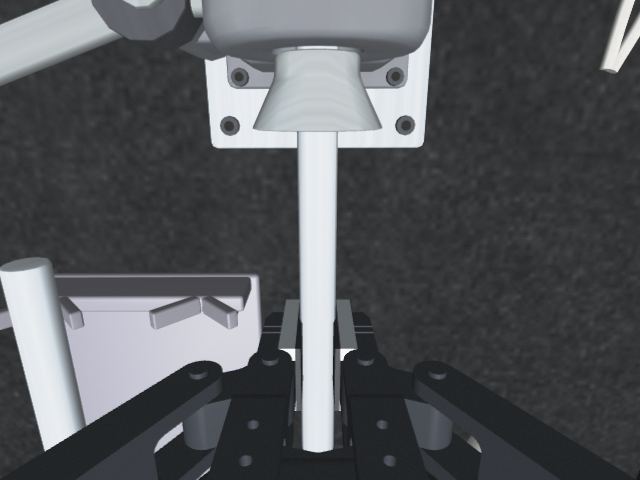

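play_rows([
  [[0, 0.5, 0], 0, 0.8],
  [[0, 1, 0], 0, 0.8],
  [[0, 1.5, 0], 0, 0.8],
  [[0, 2, 0], 0, 0.8],
  [[0, 2.5, 0], 0, 0.8],
  [[0, 3, 0], 0, 0.8],
  [[0, 3.5, 0], 0, 0.8],
  [[0, 4, 0], 0, 0.8],
  [[0, 4.3, 0], 0, 0.8],
  [[0, 4.3, 0], 0, 0.8],
])

```text
time: 18.28
ee_pos: [0.5301, -0.1846, 0.0563]
tcp_rot: [47.1, 90.0, 48.7]
wrist_force: [-0.9, -0.3, -0.6]
opening: 0.0103
```

play_rows([
  [[0, 0.1, 0], 0, 0.8],
  [[0, 0.2, 0], 0, 0.8],
  [[0, 0.3, 0], 0, 0.8],
  [[0, 0.3, 0], 0, 0.8],
])

```text
time: 18.62
ee_pos: [0.53, -0.1823, 0.0562]
tcp_rot: [47.3, 90.0, 48.9]
wrist_force: [-0.2, 0.4, -1.0]
opening: 0.0097
```

```bash
python3 look.py w28
python3 - <<'E'
from h import *
p,d=bot.camera('side');crop(p,215,245,375,365,5,'pics/s28.png')
E
```

```text
18.6167 [ 0.53   -0.1823  0.0562] [47.27 90.   48.89] 0.009692987034598064 [-0.2  0.4 -1. ] qd 0.18
```

View pics/w28.png

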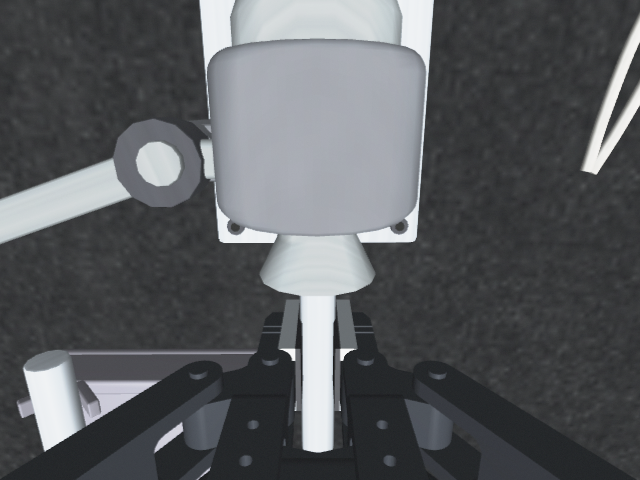

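View pics/s28.png

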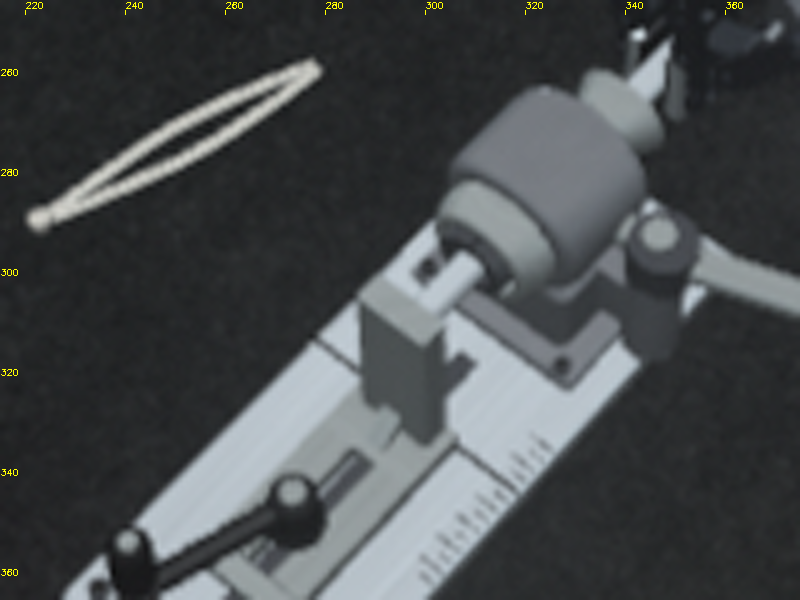

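play_rows([
  [[0, 0.1, 0], 0, 0.8],
  [[0, 0.2, 0], 0, 0.8],
  [[0, 0.3, 0], 0, 0.8],
  [[0, 0.3, 0], 0, 0.8],
])

```text
time: 19.05
ee_pos: [0.5299, -0.1791, 0.0562]
tcp_rot: [130.6, 90.0, 132.3]
wrist_force: [0.1, 0.8, -0.1]
opening: 0.0104
```

play_rows([
  [[0, 0.05, 0], 0, 0.8],
  [[0, 0.1, 0], 0, 0.8],
  [[0, 0.1, 0], 0, 0.8],
])

```text
time: 19.3
ee_pos: [0.5299, -0.1782, 0.0562]
tcp_rot: [99.9, 90.0, 101.6]
wrist_force: [0.7, -0.2, -0.2]
opening: 0.0108
```

play_rows([
  [[0, 0.05, 0], 0, 0.8],
  [[0, 0.1, 0], 0, 0.8],
  [[0, 0.1, 0], 0, 0.8],
])

```text
time: 19.55
ee_pos: [0.5299, -0.1772, 0.0563]
tcp_rot: [124.4, 90.0, 126.1]
wrist_force: [0.2, -0.0, 0.3]
opening: 0.0106
```

play_rows([
  [[0, 0.05, 0], 0, 0.8],
  [[0, 0.1, 0], 0, 0.8],
  [[0, 0.1, 0], 0, 0.8],
])

```text
time: 19.8
ee_pos: [0.5299, -0.177, 0.0564]
tcp_rot: [-84.6, 89.9, -83.0]
wrist_force: [-0.1, -5.1, -0.6]
opening: 0.01
```

play_rows([
  [[0, 0, 0], 0, 1.6],
  [[0, 0, 0], 0, 1.6],
  [[0, 0, 0], 0, 4],
  [[0, 0, 0], 0, 4],
  [[0, 0, 0], 0, 4],
  [[0, 0, 0], 0, 4],
  [[0, 0, 0], 0, 4],
])

```text
time: 20.38
ee_pos: [0.5299, -0.1762, 0.0563]
tcp_rot: [59.4, 90.0, 61.1]
wrist_force: [0.4, -0.8, 0.5]
opening: 0.04
```

```bash
python3 look.py w29
python3 - <<'E'
from h import *
p,d=bot.camera('side');crop(p,215,245,375,365,5,'pics/s29.png')
E
```

```text
20.3833 [ 0.5299 -0.1762  0.0563] [59.42 90.   61.06] 0.039988926844688896 [ 0.4 -0.8  0.5] qd 0.06
```

View pics/s29.png

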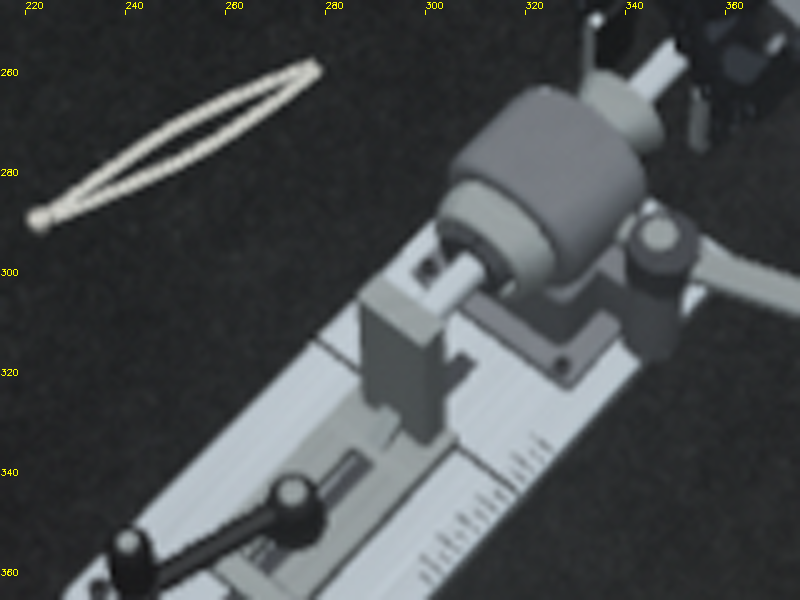

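View pics/w29.png

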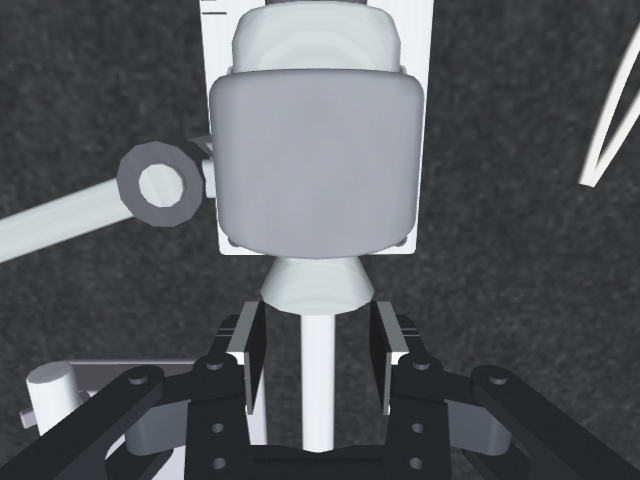

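play_rows([
  [[-3, 0, 0], 0, 4],
  [[-6, 0, 0], 0, 4],
  [[-10, 0, 0], 0, 4],
  [[-14, 0, 0], 0, 4],
  [[-14, 3, 0], 0, 4],
  [[-14, 6, 0], 0, 4],
  [[-14, 6, 0], 0, 4],
  [[-14, 6, 0], 0, 4],
  [[-14, 6, 0], 0, 4],
])

```text
time: 21.23
ee_pos: [0.5282, -0.1164, 0.1962]
tcp_rot: [-108.3, 90.0, -106.6]
wrist_force: [-0.2, -0.2, -0.3]
opening: 0.0403
```

```bash
python3 look.py w30; python3 look.py w31
python3 - <<'E'
from h import *
a=cv2.imread('pics/w31.png');crop(a,220,0,420,150,4,'pics/w31a.png')
print(rel((.4134,-.1462,.14),201.7-90))
E
```

```text
21.2333 [ 0.5282 -0.1164  0.1962] [-108.31   89.99 -106.64] 0.040347152127394 [-0.2 -0.2 -0.3] qd 1.02
21.2833 [ 0.5281 -0.1168  0.196 ] [-159.03   89.98 -157.41] 0.039919859323753484 [ 0.5 -0.3 -1.2] qd 0.55
(array([  5.6 ,  -2.61, -11.54]), np.float64(69.9), np.float64(1.6))
```

View pics/w31a.png

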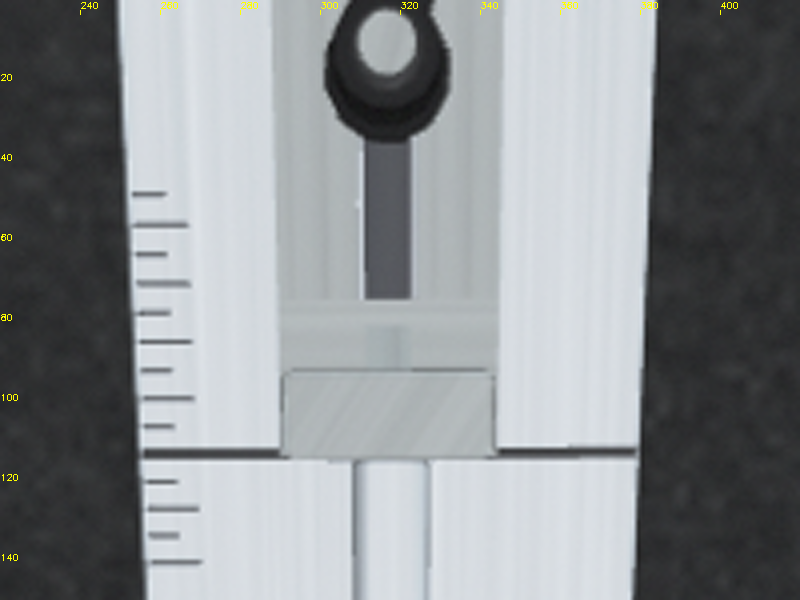

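View pics/w31.png

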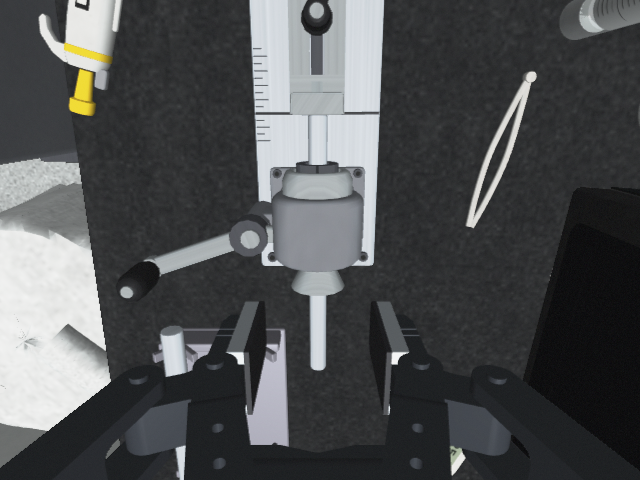

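Run:
```python
from h import *
import pickle
ob,P,d=pickle.load(open('pics/w31.pkl','rb'))
print(cast(P,(125.5,292.5),.111)); print(bot.get_obs()['q'].round(1))
```

```text
[ 0.41191642 -0.14613986  0.111     ]
[-12.5   3.1   4.2  91.1  -0.   75.9]
```

play_rows([
  [[0, 0, -1], -7, 4],
  [[0, -0.5, -2], -14, 4],
  [[0, -1, -4], -21, 4],
  [[0, -1.5, -6], -28, 4],
  [[0, -2, -8], -35, 4],
  [[0, -2.5, -10], -42, 4],
  [[0, -2.6, -11.5], -49, 4],
  [[0, -2.6, -11.5], -56, 4],
  [[0, -2.6, -11.5], -63, 4],
  [[0, -2.6, -11.5], -70, 4],
  [[0, -2.6, -11.5], -77, 4],
  [[0, -2.6, -11.5], -84, 4],
])

```text
time: 22.33
ee_pos: [0.4137, -0.1463, 0.1961]
tcp_rot: [103.7, 90.0, -170.4]
wrist_force: [-0.2, 0.7, 0.2]
opening: 0.0399
```

Run:
```python
from h import *
p,d=bot.camera('wrist')
print(rel((.4134,-.1462,.13),111.7),bot.get_obs()['q'].round(1))
```

```text
(array([6.61, 0.03, 0.  ]), np.float64(-25.3), np.float64(86.4)) [-19.5 -10.8  -8.9  91.8  -0.  -15.9]
```

play_rows([
  [[1, 0, 0], -7, 4],
  [[2.5, 0, 0], -14, 4],
  [[4, 0, 0], -21, 4],
  [[6, 0, 0], -25.3, 4],
  [[6.6, 0, 0], -25.3, 4],
  [[6.6, 0, 0], -25.3, 4],
  [[6.6, 0, 0], -25.3, 4],
  [[6.6, 0, 0], -25.3, 4],
])

```text
time: 23.05
ee_pos: [0.4143, -0.1459, 0.1314]
tcp_rot: [-130.1, 89.9, -19.3]
wrist_force: [-0.5, -0.4, 0.7]
opening: 0.0399
```

```bash
python3 look.py w32
python3 - <<'E'
from h import *
print(rel((.4134,-.1462,.081),111.7))
E
```

```text
23.05 [ 0.4143 -0.1459  0.1314] [-130.11   89.93  -19.35] 0.03990518904718798 [-0.5 -0.4  0.7] qd 0.88
(array([5.04, 0.11, 0.01]), np.float64(-0.9), np.float64(110.8))
```

View pics/w32.png

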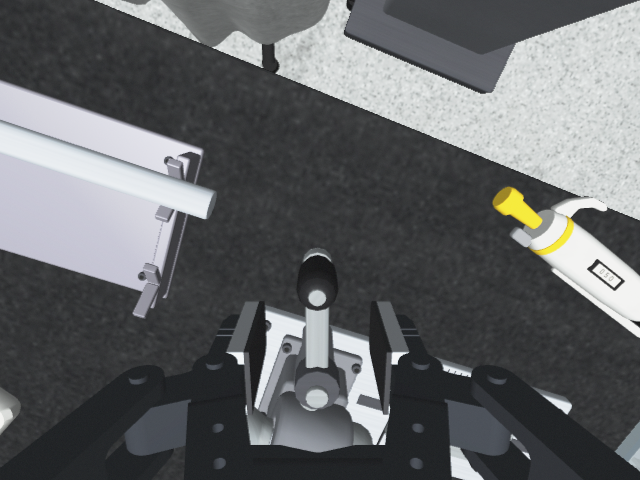

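play_rows([
  [[2, 0.1, 0], -0.9, 4],
  [[4, 0.1, 0], -0.9, 4],
  [[5, 0.1, 0], -0.9, 4],
  [[5, 0.1, 0], -0.9, 4],
  [[5, 0.1, 0], -0.9, 2.7],
  [[5, 0.1, 0], -0.9, 2.7],
  [[5, 0.1, 0], -0.9, 2.7],
  [[5, 0.1, 0], -0.9, 2.7],
])

```text
time: 23.77
ee_pos: [0.4135, -0.1461, 0.0812]
tcp_rot: [-130.9, 89.9, -19.1]
wrist_force: [-0.7, 0.4, 0.4]
opening: 0.0268
```

```bash
python3 look.py w33
python3 - <<'E'
from h import *
arc((.4834,-.1183),.075,.081,201.7,36,12)
E
```

```text
23.7667 [ 0.4135 -0.1461  0.0812] [-130.95   89.92  -19.12] 0.026759958275047218 [-0.7  0.4  0.4] qd 0.49
[[0.0, -0.0, 0.4], 3.1]
[[0.0, -0.1, 0.8], 6.1]
[[0.0, -0.1, 1.2], 9.1]
[[0.0, -0.2, 1.6], 12.1]
[[0.0, -0.3, 1.9], 15.1]
[[0.0, -0.4, 2.3], 18.1]
[[0.0, -0.5, 2.7], 21.1]
[[0.0, -0.7, 3.0], 24.1]
[[0.0, -0.8, 3.4], 27.1]
[[0.0, -1.0, 3.7], 30.1]
[[0.0, -1.2, 4.1], 33.1]
[[0.0, -1.5, 4.4], 36.1]
```

View pics/w33.png

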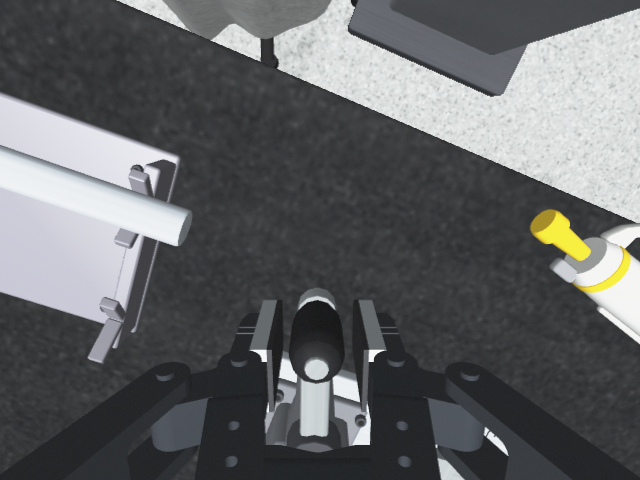

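play_rows([
  [[0, 0, 0.4], 3, 2.7],
  [[0, -0.1, 0.8], 6, 2.7],
  [[0, -0.1, 1.2], 9, 2.7],
  [[0, -0.2, 1.6], 12, 2.7],
  [[0, -0.3, 1.9], 15, 2.7],
  [[0, -0.4, 2.3], 18, 2.7],
  [[0, -0.5, 2.7], 21, 2.7],
  [[0, -0.7, 3.0], 24, 2.7],
  [[0, -0.8, 3.4], 27, 2.7],
  [[0, -1.0, 3.7], 30, 2.7],
  [[0, -1.2, 4.1], 33, 2.7],
  [[0, -1.5, 4.4], 36, 2.7],
])

```text
time: 24.82
ee_pos: [0.4105, -0.0999, 0.0808]
tcp_rot: [-154.9, 89.9, -79.2]
wrist_force: [-1.6, -4.3, 1.4]
opening: 0.0269
```

```bash
python3 look.py w34
python3 - <<'E'
from h import *
p,d=bot.camera('wrist')
ob=bot.get_obs();v=ob['ee_pos']-np.array([.4834,-.1183,0]);print(np.hypot(*v[:2]),np.degrees(np.arctan2(v[1],v[0]))%360)
arc((.4834,-.1183),.075,.081,165.7,39,13)
E
```

```text
24.8167 [ 0.4105 -0.0999  0.0808] [-154.89   89.9   -79.23] 0.026899907886805838 [-1.6 -4.3  1.4] qd 42.46
0.07498861362526084 165.52451186287115
[[-0.0, -0.0, 0.4], 3.1]
[[-0.0, -0.0, 0.8], 6.1]
[[-0.0, -0.1, 1.2], 9.1]
[[-0.0, -0.2, 1.5], 12.1]
[[-0.0, -0.3, 1.9], 15.1]
[[-0.0, -0.4, 2.3], 18.1]
[[-0.0, -0.5, 2.7], 21.1]
[[-0.0, -0.6, 3.0], 24.1]
[[-0.0, -0.8, 3.4], 27.1]
[[-0.0, -1.0, 3.7], 30.1]
[[-0.0, -1.2, 4.1], 33.1]
[[-0.0, -1.4, 4.4], 36.1]
[[-0.0, -1.7, 4.7], 39.1]
```

View pics/w34.png

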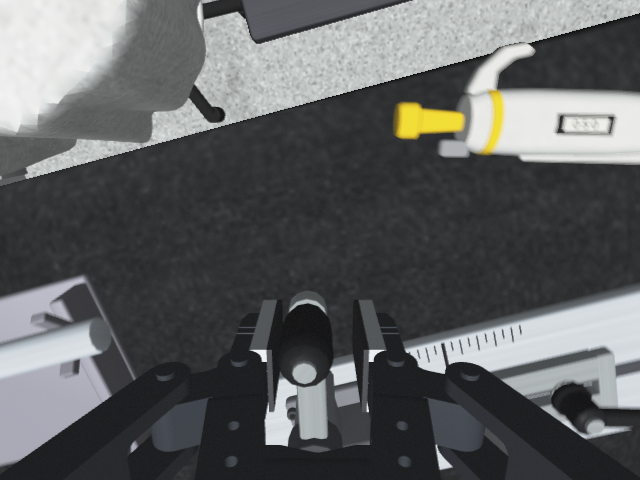

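play_rows([
  [[0, 0, 0.4], 3, 2.7],
  [[0, 0, 0.8], 6, 2.7],
  [[0, -0.1, 1.2], 9, 2.7],
  [[0, -0.2, 1.5], 12, 2.7],
  [[0, -0.3, 1.9], 15, 2.7],
  [[0, -0.4, 2.3], 18, 2.7],
  [[0, -0.5, 2.7], 21, 2.7],
  [[0, -0.6, 3.0], 24, 2.7],
  [[0, -0.8, 3.4], 27, 2.7],
  [[0, -1.0, 3.7], 30, 2.7],
  [[0, -1.0, 3.7], 30, 2.7],
])

```text
time: 25.83
ee_pos: [0.4293, -0.0663, 0.0806]
tcp_rot: [-156.7, 90.0, -110.9]
wrist_force: [-2.3, -1.5, 2.3]
opening: 0.0269
```

```bash
python3 look.py w35
python3 - <<'E'
from h import *
ob=bot.get_obs();v=ob['ee_pos']-np.array([.4834,-.1183,0]);h=np.degrees(np.arctan2(v[1],v[0]));print(np.hypot(*v[:2]),h,rel(ob['ee_pos'],0))
arc((.4834,-.1183),.075,.081,h,12,6)
E
```

```text
25.8333 [ 0.4293 -0.0663  0.0806] [-156.73   89.96 -110.92] 0.026868525992572157 [-2.3 -1.5  2.3] qd 5.87
0.07511922386415926 136.12644572122161 (array([0., 0., 0.]), np.float64(46.0), np.float64(46.0))
[[-0.0, -0.0, 0.3], 1.8]
[[-0.0, -0.0, 0.5], 3.8]
[[-0.0, -0.0, 0.8], 5.8]
[[-0.0, -0.1, 1.0], 7.8]
[[-0.0, -0.1, 1.3], 9.8]
[[-0.0, -0.2, 1.6], 11.8]
```

View pics/w35.png

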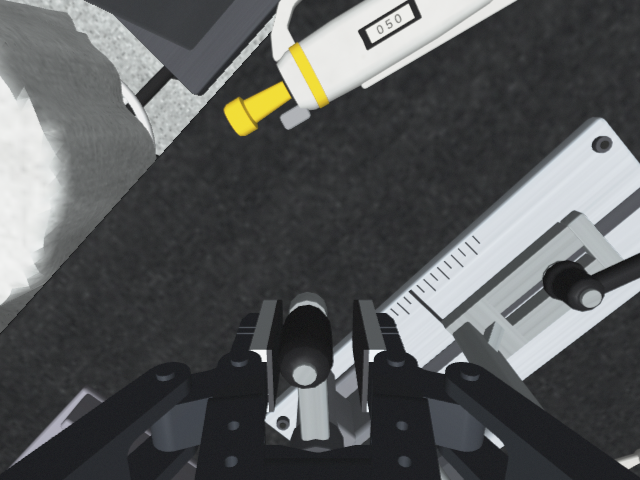

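play_rows([
  [[0, 0, 0.25], 2, 2.7],
  [[0, 0, 0.5], 4, 2.7],
  [[0, 0, 0.5], 4, 2.7],
  [[0, 0, 0.5], 4, 2.7],
])

```text
time: 26.22
ee_pos: [0.4325, -0.0628, 0.0804]
tcp_rot: [-170.6, 90.0, -128.7]
wrist_force: [-4.0, -3.1, 3.3]
opening: 0.0272
```

play_rows([
  [[0, 0, 0.25], 2, 2.7],
  [[0, 0, 0.25], 2, 2.7],
  [[0, 0, 0.25], 2, 2.7],
])

```text
time: 26.47
ee_pos: [0.4343, -0.0612, 0.0804]
tcp_rot: [-171.8, 90.0, -131.8]
wrist_force: [-4.5, -3.3, 2.9]
opening: 0.0267
```

play_rows([
  [[0, 0, 0.25], 2, 2.7],
  [[0, 0, 0.25], 2, 2.7],
  [[0, 0, 0.25], 2, 2.7],
])

```text
time: 26.72
ee_pos: [0.4348, -0.0606, 0.0804]
tcp_rot: [-177.4, 89.7, -139.5]
wrist_force: [-12.2, -9.4, 7.5]
opening: 0.027
```

play_rows([
  [[0, 0, -0.3], 0, 4],
  [[0, 0, -0.4], 0, 4],
  [[0, 0, -0.4], 0, 4],
  [[-2, 0, -0.4], 0, 4],
  [[-5, 0, -0.4], 0, 4],
  [[-9, 0, -0.4], 0, 4],
  [[-13, 0, -0.4], 0, 4],
  [[-15, 0, -0.4], 0, 4],
  [[-15, 0, -0.4], 0, 4],
  [[-15, 0, -0.4], 0, 4],
])

```text
time: 27.55
ee_pos: [0.4343, -0.0616, 0.2313]
tcp_rot: [-35.1, 89.8, 2.8]
wrist_force: [-0.3, -0.2, -0.5]
opening: 0.0401
```

```bash
python3 look.py w36
python3 - <<'E'
from h import *
p,d=bot.camera('side');crop(p,215,245,375,365,5,'pics/s36.png')
print(rel((.50,-.12,.28),1.65))
E
```

```text
27.55 [ 0.4343 -0.0616  0.2313] [-35.14  89.85   2.76] 0.04005631725311045 [-0.3 -0.2 -0.5] qd 3.25
(array([-5.08, -8.71,  1.67]), np.float64(36.2), np.float64(37.9))
```

View pics/s36.png

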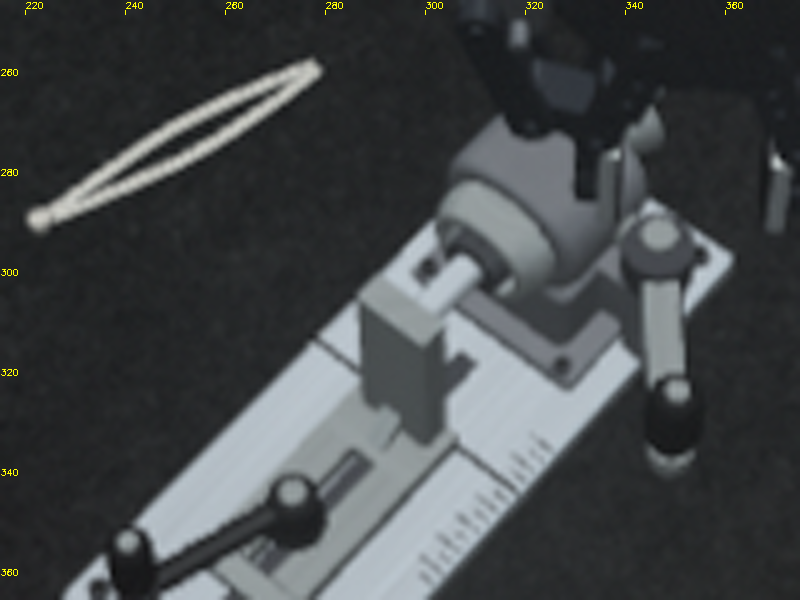

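View pics/w36.png

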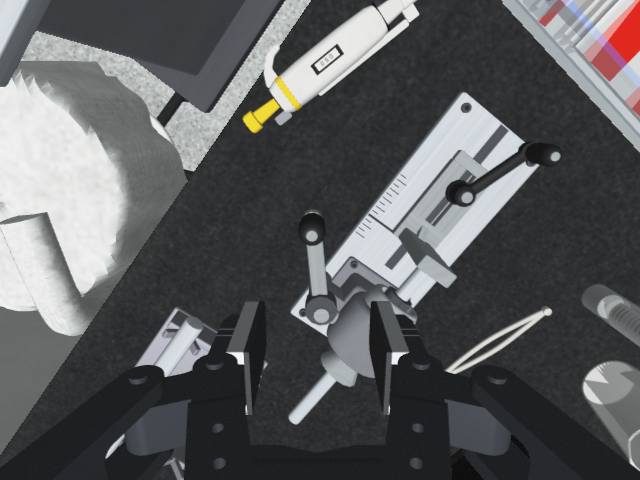

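play_rows([
  [[-5, -4, 1], 7, 4],
  [[-5, -8.7, 1.7], 14, 4],
  [[-5, -8.7, 1.7], 21, 4],
  [[-5, -8.7, 1.7], 28, 4],
  [[-5, -8.7, 1.7], 36, 4],
  [[-5, -8.7, 1.7], 36.2, 4],
  [[-5, -8.7, 1.7], 36.2, 4],
  [[-5, -8.7, 1.7], 36.2, 4],
  [[-5, -8.7, 1.7], 36.2, 4],
])

```text
time: 28.4
ee_pos: [0.4999, -0.1197, 0.28]
tcp_rot: [159.3, 90.0, 161.1]
wrist_force: [0.4, 0.5, -0.8]
opening: 0.0399
```

```bash
python3 look.py w37; python3 look.py w38
python3 - <<'E'
from h import *
a=cv2.imread('pics/w38.png');crop(a,220,0,420,150,4,'pics/w38a.png')
E
```

```text
28.4 [ 0.4999 -0.1197  0.28  ] [159.27  89.98 161.09] 0.03990391003013217 [ 0.4  0.5 -0.8] qd 0.79
28.45 [ 0.5    -0.1197  0.2801] [138.8   89.99 140.59] 0.03992895128683464 [ 0.6  0.  -0.8] qd 0.66
```

View pics/w38.png

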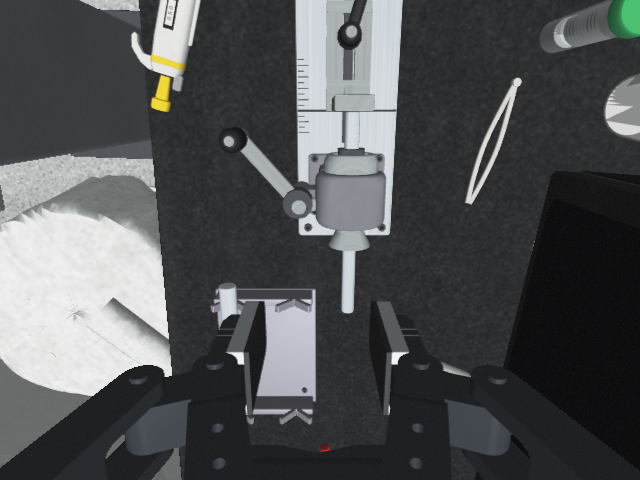

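View pics/w38a.png

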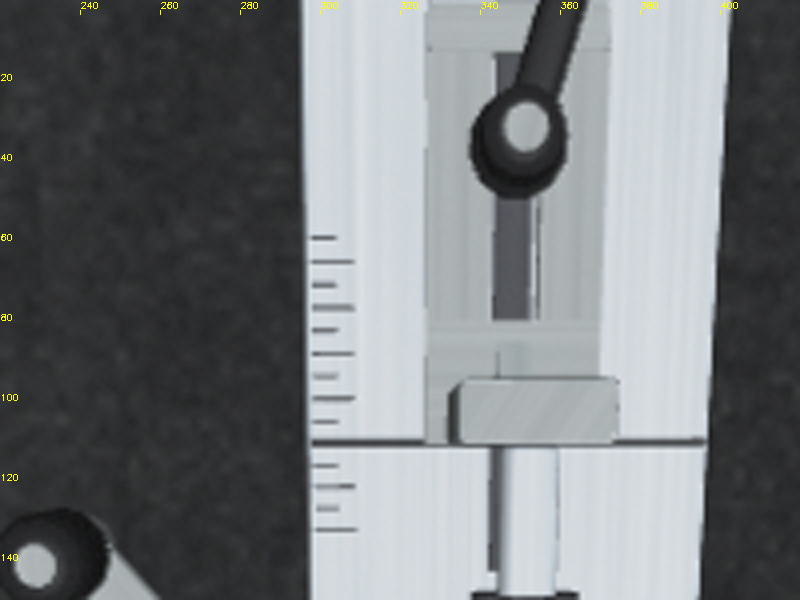

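Run:
```python
from h import *
import pickle
ob,P,d=pickle.load(open('pics/w38.pkl','rb'))
g=cast(P,(228.5,141.5),.111);v=g-np.array([.4834,-.1183,0]);print('collet',g,np.hypot(*v[:2]),'swung rad',np.radians(201.7-np.degrees(np.arctan2(v[1],v[0]))))
l=(cast(P,(297,110.6),.012)+cast(P,(396,110.5),.012))/2;f=(cast(P,(333.5,111.2),.095)+cast(P,(374,111.2),.095))/2;print('line',l,'face',f)
e=cast(P,(348,312),.075);print('rod up end',e, 'expected y',f[1]-.18)
S=pose('side');g=cast(S,(240.5,353),.078);v=g-np.array([.5233,.0229,0]);print('clamp',g,np.hypot(*v[:2]),np.radians(159.8-np.degrees(np.arctan2(v[1],v[0]))))
```

```text
collet [ 0.43197637 -0.06449058  0.111     ] 0.0744301272951225 swung rad 1.1868022149030568
line [ 0.52490741 -0.03968541  0.012     ] face [ 0.52479504 -0.04023697  0.095     ]
rod up end [ 0.53150187 -0.22031376  0.075     ] expected y -0.2202369663711078
clamp [0.53893501 0.07892985 0.078     ] 0.058170414772086176 1.4903653296474413
```

```bash
python3 -c "
from workcell import bot
print(bot.job_done(), bot.get_obs()['time'])"
```

```text
the job is handed in; nothing more can be done
the job is handed in; nothing more can be done
```

The clamp is set up with the thin rod gripped in the collet. I handed the job in at about 28.5 s of the 72 s allowed; no verdict was reported.

- **Stop bracket:** I pinched the upright and slid it 26 mm. The last wrist picture puts the front face about 0.5 mm from the line's centre.
- **Clamp lever:** I swung it clockwise about 1.49 rad, until the force jumped from about 3 N to 13 N at its end.
- **Thin rod:** I fed it through the collet until it pressed on the stop with about 5 N, then let go. Its upstream end was within 1 mm of where a rod touching the stop should end, and no gap showed at the stop.
- **Collet lever:** I swung it about 1.19 rad towards the stop, to its end, where the force rose to about 17 N.
- **At hand-in:** The gripper stood well clear at a height of 0.28 m. The thick rod and forceps looked unmoved in the last views. The green-capped tube was only partly in view there, and I did not check the orange-capped bottle or the timer again at the end.

The fixed scene camera disagreed: it showed the collet bore about 4 pixels (roughly 5 mm) away from where the wrist camera put it. I went by the wrist camera, and the rod went in with no force until it reached the stop.

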